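Gauge the throat of a thrown jar for its lid

TASK

Measure the throat of the soft clay jar on the banding wheel: set the telescoping gauge, plungers drawn in, into it until the flange sits flat on the rim, press the green pad right down so that the plungers spring out, then press the red pad just until you feel the lock bite firmly and no further. Then draw the gauge out and stand it back in its wooden rest, still locked at that width. Be gentle with the jars and leave everything else alone.

Things in the scene. Friction and masses are not known exactly. Their poses are not given: they have to be found in the camera images.
- gauge: bore gauge, 0.37 kg. Origin: centre of the underside of its round stop flange (80 mm dia, 6 thick); z up its axis, x along rocker and plungers. Below: steel head 38 dia, 50 long, tapered nose; 30 mm down, two brass plungers along +x/-x, 44 mm across when drawn in (as at the start, in its rest). Above: black handle block, 26 (x) by 24 (y) mm, 6 to 42 mm up; hinge cheeks to 60; rocker's raised end to 76
- gauge_handle (a point): on the gauge's axis, 32 mm above the flange's underside: where to grip the black handle block (24 mm wide along the gauge's y; the hinge cheeks above are no wider)
- green_pad (a point): centre of the top of the green pad (22 x 16 mm) on the rocker's +x end, 28 mm from the hinge. Pressing it down releases the plungers; raised at the start; full stroke lowers it about 24 mm
- red_pad (a point): centre of the top of the red pad (22 x 16 mm) on the rocker's -x end, 28 mm from the hinge. Pressing it down locks the plungers; lowered at the start
- rocker (a joint): rocker angle about its hinge (54 mm above the flange's underside): 0 red end down, plungers held in; 0.9 rad green end fully down, plungers free. Stays where left (7 to 8 N at a pad turns it; less at first from 0). A wedge lock: plungers out at most about 1.5 mm + 10 mm per rad. Red pad: turns at 7 N until it bites on them, then rises over 3 mm to 12 N; further draws them in, stopping short lets them out when withdrawn
- plunger (a joint): how far each of the two plungers is out, in m (both equal): about 0.0015 at the start, 0.010 at most. Width across them is 41 mm plus twice this. Springs push each out with about 8 N; springs also centre the gauge in the throat
- jar_a: a thrown buff clay jar, unfired and soft, 100 mm tall, body 104 mm diameter, 0.85 kg, loose. Origin: centre of its foot. Straight round throat, of a width to be measured (48 to 58 mm), 52 mm deep below the rim, rim 72 mm outside diameter. Either jar may be the one on the wheel
- jar_a_rim (a point): centre of the mouth of jar_a at rim height; z up
- jar_b: a thrown greyish clay jar, unfired and soft, 115 mm tall, body 110 mm diameter, 0.85 kg, loose. Origin: centre of its foot. Throat as for jar_a, but its own width (48 to 58 mm)
- jar_b_rim (a point): centre of the mouth of jar_b at rim height; z up
- wheel: round aluminium banding wheel, 160 mm diameter, top 30 mm above the table, fixed. Origin: centre of its underside. One of the jars stands on it within 20 mm of its centre: that is the one to measure
- bat: square white plaster bat, 160 mm, 30 mm thick, fixed, on which the other jar stands
- rest: the gauge's rest: a wooden tube standing on the table, 92 mm outside and 72 mm inside diameter, 75 mm tall, fixed, with a 108 mm foot. Origin: centre of its underside. The gauge hangs in it, flange on its top edge
- mug: blue mug, 80 mm diameter, 95 mm tall, bystander
- glaze: clear glaze jar with white lid, 64 mm diameter, 100 mm tall, bystander
- rib: wooden rib (flat scraper), 50 x 100 x 7 mm, lying on the table, bystander
Mind the look-alikes: they are no part of the job. What is shaped like the gauge but turquoise is not meant. Leave any purple look-alike of the jar_b alone.

How it is judged:
On the way, in this order (a step that is already met when the one before it is completed fails the run):
1. the gauge stands fully home in the throat of the jar on the wheel (flange flat on its rim), plungers still drawn in (((horizontal distance between jar_a and wheel below 0.055 m and horizontal distance between gauge and jar_a_rim below 0.006 m and z of gauge in the frame of jar_a_rim between -0.003 and 0.003 m and angle between gauge's own z axis and vertical below 0.06 rad and value of joint plunger below 0.0028 m) or (horizontal distance between jar_b and wheel below 0.055 m and horizontal distance between gauge and jar_b_rim below 0.006 m and z of gauge in the frame of jar_b_rim between -0.003 and 0.003 m and angle between gauge's own z axis and vertical below 0.06 rad and value of joint plunger below 0.0028 m))), for 0.2 s.
2. in there, the green pad has been pressed right down and the plungers have sprung out against the wall (((horizontal distance between jar_a and wheel below 0.055 m and horizontal distance between gauge and jar_a_rim below 0.006 m and z of gauge in the frame of jar_a_rim between -0.003 and 0.003 m and angle between gauge's own z axis and vertical below 0.06 rad and value of joint rocker above 0.75 rad and value of joint plunger between 0.0033 and 0.0057 m) or (horizontal distance between jar_b and wheel below 0.055 m and horizontal distance between gauge and jar_b_rim below 0.006 m and z of gauge in the frame of jar_b_rim between -0.003 and 0.003 m and angle between gauge's own z axis and vertical below 0.06 rad and value of joint rocker above 0.75 rad and value of joint plunger between 0.0063 and 0.0087 m))), for 0.2 s.
3. still seated in there, the gauge is locked: rocker at the point of bite (within 0.12 rad), plungers still at the wall (within 1.2 mm each) (((horizontal distance between jar_a and wheel below 0.055 m and horizontal distance between gauge and jar_a_rim below 0.006 m and z of gauge in the frame of jar_a_rim between -0.003 and 0.003 m and angle between gauge's own z axis and vertical below 0.06 rad and value of joint plunger between 0.0033 and 0.0057 m and value of joint rocker between 0.2 and 0.44 rad) or (horizontal distance between jar_b and wheel below 0.055 m and horizontal distance between gauge and jar_b_rim below 0.006 m and z of gauge in the frame of jar_b_rim between -0.003 and 0.003 m and angle between gauge's own z axis and vertical below 0.06 rad and value of joint plunger between 0.0063 and 0.0087 m and value of joint rocker between 0.51 and 0.75 rad))), for 0.2 s.
At the end, for the whole second after the job is handed in: the gauge hangs upright and still in its rest (axis within 16 mm of the rest's), let go, locked at the throat of the jar on the wheel: plungers within 1.2 mm each, rocker within 0.12 rad of the bite; both jars upright and at rest, the measured one on the wheel (horizontal distance between gauge and rest below 0.016 m and z of gauge in the frame of rest between 0.071 and 0.079 m and angle between each of gauge, jar_a, jar_b's own z axis and vertical below 0.06 rad and linear speed of each of gauge, jar_a, jar_b below 0.02 m/s and ((horizontal distance between jar_a and wheel below 0.055 m and value of joint plunger between 0.0033 and 0.0057 m and value of joint rocker between 0.2 and 0.44 rad) or (horizontal distance between jar_b and wheel below 0.055 m and value of joint plunger between 0.0063 and 0.0087 m and value of joint rocker between 0.51 and 0.75 rad))); the robot touches nothing.
It fails at once if the gauge presses or drags on a soft jar with more than 55 N in all (its springs account for 16 N) (contact force between gauge and jar_a above 55 N or contact force between gauge and jar_b above 55 N).
It fails at once if the robot itself touches a jar with more than 5 N (contact force between any of the fingers, the arm and jar_a above 5 N or contact force between any of the fingers, the arm and jar_b above 5 N).
It fails at once if the jar on the wheel is shoved more than 25 mm, or the other jar more than 15 mm ((horizontal distance between jar_a and wheel below 0.055 m and distance of jar_a from where it was at the start of the episode above 0.025 m) or (horizontal distance between jar_b and wheel below 0.055 m and distance of jar_b from where it was at the start of the episode above 0.025 m) or (not (horizontal distance between jar_a and wheel below 0.055 m) and distance of jar_a from where it was at the start of the episode above 0.015 m) or (not (horizontal distance between jar_b and wheel below 0.055 m) and distance of jar_b from where it was at the start of the episode above 0.015 m)).
It fails at once if the mug, glaze jar or wooden rib is moved more than 15 mm (distance of any of mug, glaze, rib from where it was at the start of the episode above 0.015 m).
It also fails if it takes over 72 s, if anything falls off the work surface, if the arm or the gripper's body presses on something with over 40 N, if the wrist force passes 120 N, or if a joint passes its speed limit or range.

ROBOT

A 6-joint arm with a two-finger parallel gripper is mounted at the origin on the work surface. World frame = base frame: x ahead of the robot, y to its left, z up, the work surface at z = 0. Lengths are in m, angles in rad, forces in N, time in s.
With the tool pointing down it reaches from about 0.35 to 0.925 m from the base axis. Payload 6.4 kg.
Tool frame: the origin (TCP) lies midway between the tips of the shut fingers; the grasp point (between the pads) lies 19 mm behind it; z points along the fingers, y is the direction in which the jaws open and shut (so a half turn about z gives the same grasp; the last joint's range is limited). The gripper opens to 85 mm and grips with 20 to 120 N. Pads are 22 mm wide; open, the fingers measure 114 mm over their backs; the gripper's body (76 mm by 85 mm) begins 54 mm behind the grasp point. The pads swing forward as they close: fully open they stand 13 mm farther back than shut.
Start: joints at [-1.383, 0.245, 1.558, -0, 1.339, -0.174], TCP at [0.23, -0.608, 0.231] pointing down, gripper open.
Joint ranges: [-3.13, 3.13], [-1.02, 2.26], [0.13, 2.54], [-0.95, 4.09], [0.21, 2.88], [-2.74, 2.74]. Speed limits (rad/s): [2.57, 2.57, 3.14, 3.14, 3.14, 3.14].

INTERFACE

Orientations are given as a unit quaternion [x, y, z, w].
In Python, from cell import manip gives the robot as it stands. The module is installed in compiled form; this text tells all that it offers.
- The arm moves only by the tool play_rows, never from a script. Its argument "moves" is a list of rows, each a list of 2 entries, a list of its own where there are three numbers: the shift along the tool's x, y, z in m, then the turn about the tool's z in rad. In form: [[[x, y, z], yaw], ...]. A call has 1 to 10 rows; each row is the pose to reach, as a shift and turn from the pose commanded when the call began, along the tool's axes at that moment; what a row does not reach only later rows make up. A row lasts 1/8 s, in which the tool goes at most 62.5 mm and 10.7 degrees, less where a joint would pass 70% of its speed; a pose out of reach is approached as far as the arm can. A call with a gripper value outside its range is refused whole. "fingers" is the finger opening in m, from 0 to 0.0854, set as the call begins (left out, the last holds). The fingers move at their own pace and stop on an object; the grip force is fixed at half the most. Time passes only in rows, so rows that repeat a pose let the fingers close. It gives the time, the measured TCP pose, the force and the opening at its end, in the units of the state.
- manip.read_state(): the state, without advancing time (a new reading comes with each control period).
- manip.capture(name): name is "scene" or "top"; returns a dict with "pixels" (400x640x3 uint8, blue, green, red), "K" (3x3 intrinsics, pixels), "dist_coeffs" ([k1, k2, p1, p2, k3] as OpenCV has them; the pictures are not rectified), "eye" and "rotation" of the camera in the world. Camera axes: x right, y down, z forward; pixel columns grow to the right and rows downward; lengths in m; the calibration is good to about 2 mm. A picture is of the moment at which its call begins. There is no depth.
- manip.hand_in(): hands the job in, once; it reports no verdict.
The state is a dict: "time_s": time; "qpos": joint angles; "joint_vel": joint speeds; "joint_efforts": joint torques, N m; "tcp_pos": TCP position; "orientation": TCP orientation; "force": force on the tool from outside, world axes, zero at the start; "moment": the same for the moment, N m; "finger_gap": finger opening in m.
Only numpy, scipy, OpenCV 4.12 (cv2) and the standard library are available. Lean on these libraries where they do the work, as an engineer would, in place of code of your own. Each camera call takes 0.05 s, during which the arm holds its last target.

## Working session

There is one attempt and no reset: what is moved stays moved. The work goes in short steps, Python scripts to look and compute and a tool call to move; the robot and the scene stay as the last step left them, time stands still between calls to the robot, and variables do not carry over. Pictures are saved under pics/ and viewed, and the job is handed in when it is done.

Besides the shell and the picture viewer there is one more tool, called after "Emit:" by a JSON object that holds its "name" and its "arguments", one argument or row to a line. play_rows: Moves the arm, as the interface text tells. Its arguments: {"type":"object","properties":{"moves":{"type":"array"},"fingers":{"type":"number"}},"required":["moves"]}

```bash
mkdir -p pics; cat > h.py <<'E'
import numpy as np, cv2, pickle
from cell import manip
def snap(tag):
    for n in ("scene","top"):
        c=manip.capture(n); pickle.dump(c,open(f"pics/{tag}_{n}.pkl","wb")); cv2.imwrite(f"pics/{tag}_{n}.png",c["pixels"])
def load(tag,n): return pickle.load(open(f"pics/{tag}_{n}.pkl","rb"))
E
python3 - <<'E'
from h import *
s=manip.read_state(); print(s)
snap("a")
for n in("scene","top"):
    c=load("a",n); print({k:c[k] for k in c if k!="pixels"})
E
```

```text
{'time_s': 0.0, 'qpos': array([-1.38310602e+00,  2.45847200e-01,  1.55902975e+00, -1.12308881e-05,
        1.33869066e+00, -1.74084151e-01]), 'joint_vel': array([-0.00044582,  0.00124517,  0.00029051, -0.00039839, -0.00097431,
       -0.00073833]), 'joint_efforts': array([ 5.04903255e-04, -4.29506707e+01, -3.26128292e+01, -1.34579791e-04,
        5.39812376e-03,  8.05675484e-06]), 'tcp_pos': array([ 0.22996305, -0.60735846,  0.23015067]), 'orientation': array([ 9.83683752e-01,  1.79903586e-01, -1.21813111e-05, -9.87420441e-04]), 'force': array([ 0.53882794, -0.74604412, -0.24336029]), 'moment': array([-0.01882417,  0.02472655, -0.0023008 ]), 'finger_gap': 0.08531456011579788}
{'K': array([[425.47879603,   0.        , 322.25935233],
       [  0.        , 425.47879603, 196.42745007],
       [  0.        ,   0.        ,   1.        ]]), 'dist_coeffs': array([-0.02285318,  0.        ,  0.        ,  0.        ,  0.        ]), 'eye': array([1.03030401, 0.5296194 , 0.88707818]), 'rotation': array([ 0.3186557 ,  0.87783028, -0.33432147, -0.12689247])}
{'K': array([[372.41511425,   0.        , 318.05783624],
       [  0.        , 372.41511425, 201.53833065],
       [  0.        ,   0.        ,   1.        ]]), 'dist_coeffs': array([-0.06876986,  0.        ,  0.        ,  0.        ,  0.        ]), 'eye': array([ 0.49968779, -0.02473209,  1.01769237]), 'rotation': array([-0.70262315,  0.70982543, -0.02669138,  0.04190633])}
```

View pics/a_scene.png

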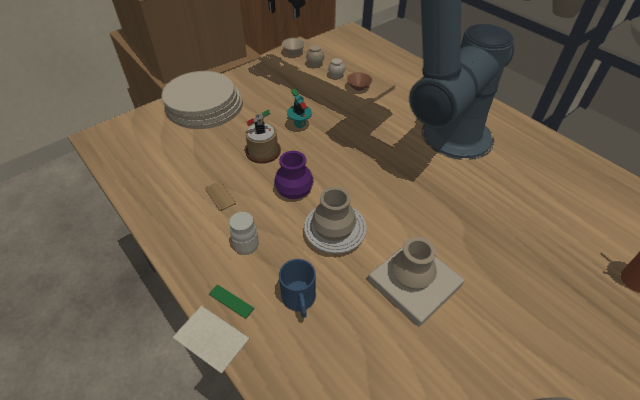

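View pics/a_top.png

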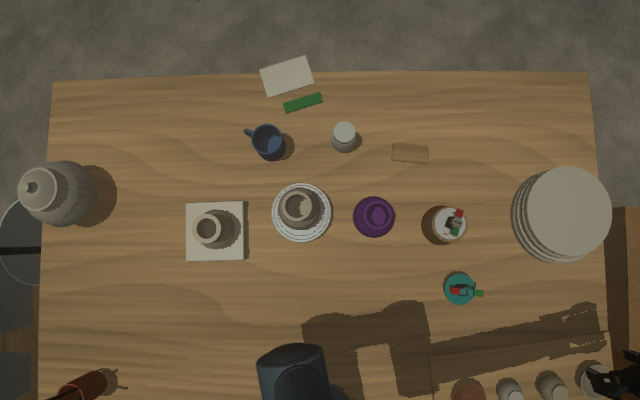

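```bash
cat >> h.py <<'E'
from scipy.spatial.transform import Rotation as R
def ray(c,p):
    u=cv2.undistortPoints(np.array([[p]],float),c["K"],c["dist_coeffs"])[0,0]
    M=R.from_quat(c["rotation"]).as_matrix()
    return c["eye"],M@np.array([u[0],u[1],1])
def plane(c,p,z):
    e,d=ray(c,p); return e+d*(z-e[2])/d[2]
def proj(c,P):
    M=R.from_quat(c["rotation"]).as_matrix()
    r,_=cv2.Rodrigues(M.T); 
    return cv2.projectPoints(np.array([P],float),r,-M.T@c["eye"],c["K"],c["dist_coeffs"])[0][0,0]
def tri(a,b):
    A=np.zeros((3,3));y=np.zeros(3)
    for e,d in(a,b):
        d=d/np.linalg.norm(d);Q=np.eye(3)-np.outer(d,d);A+=Q;y+=Q@e
    p=np.linalg.solve(A,y)
    return p,[np.linalg.norm(np.cross(p-e,d/np.linalg.norm(d))) for e,d in(a,b)]
def crop(tag,n,x,y,w,h,k,out):
    im=load(tag,n)["pixels"][y:y+h,x:x+w]; cv2.imwrite(out,cv2.resize(im,None,fx=k,fy=k,interpolation=cv2.INTER_CUBIC))
E
python3 - <<'E'
from h import *
a=load("a","top")["pixels"][185:305,410:500]; b=load("a","scene")["pixels"][90:165,235:325]
c=load("a","top")["pixels"][175:255,260:340]; d=load("a","scene")["pixels"][180:255,295:375]
A=np.zeros((600,800,3),np.uint8)
for im,(x,y) in((a,(0,0)),(b,(420,0)),(d,(420,310))):
    k=min(375/im.shape[1],290/im.shape[0]) if im is not a else 4.5
    r=cv2.resize(im,None,fx=k,fy=k,interpolation=cv2.INTER_CUBIC);A[y:y+r.shape[0],x:x+r.shape[1]]=r[:600-y,:800-x]
cv2.imwrite("pics/c1.png",A)
E
```

```text
(no output)
```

View pics/c1.png

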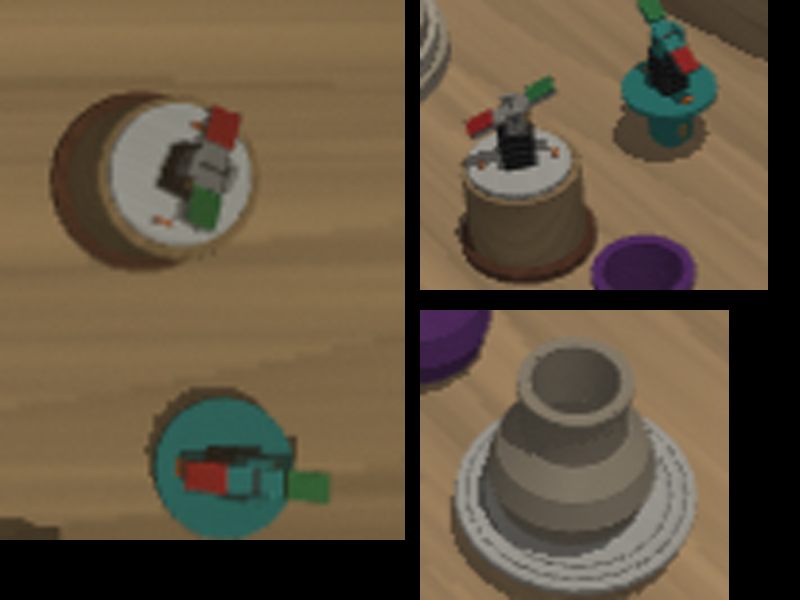

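```bash
python3 - <<'E'
from h import *
t=load("a","top");s=load("a","scene")
def comps(im,mask,roi):
    x,y,w,h=roi; m=np.zeros(mask.shape,np.uint8); m[y:y+h,x:x+w]=mask[y:y+h,x:x+w]
    n,l,st,ce=cv2.connectedComponentsWithStats(m)
    return [(ce[i].round(1),st[i][:5]) for i in range(1,n) if st[i][4]>5]
roi={"top":(425,195,50,55),"scene":(240,105,40,60)}
for n,c in(("top",t),("scene",s)):
    im=c["pixels"];h=cv2.cvtColor(im,cv2.COLOR_BGR2HSV)
    red=((h[...,0]<6)|(h[...,0]>174))&(h[...,1]>150)&(h[...,2]>70)
    gr=(h[...,0]>45)&(h[...,0]<85)&(h[...,1]>120)
    fl=(h[...,1]<40)&(h[...,2]>115)
    for k,m in(("red",red),("green",gr),("flange",fl)): print(n,k,comps(im,m.astype(np.uint8),roi[n]))
a=t["pixels"]
print(a[190:226:4,200:218:6]); 
for p in((209,242),(299,222),(208,215),(300,192)): print(p,a[p[1],p[0]])
# turn jars crops
A=cv2.resize(a[170:270,180:340],None,fx=5,fy=5,interpolation=cv2.INTER_CUBIC);cv2.imwrite("pics/c2.png",A)
b=s["pixels"]
A=cv2.resize(b[180:320,300:470],None,fx=4,fy=4,interpolation=cv2.INTER_CUBIC);cv2.imwrite("pics/c3.png",A)
E
```

```text
top red [(array([459.2, 212.8]), array([456, 209,   7,   9,  47], dtype=int32))]
top green [(array([455.4, 230.4]), array([453, 227,   6,   8,  23], dtype=int32))]
top flange [(array([446.7, 223.4]), array([435, 208,  31,  31, 437], dtype=int32))]
scene red [(array([250. , 121.3]), array([247, 119,   7,   6,  24], dtype=int32))]
scene green [(array([265.3, 112.9]), array([263, 111,   6,   5,  19], dtype=int32))]
scene flange [(array([251.6, 127.1]), array([248, 125,   7,   5,  18], dtype=int32)), (array([262.2, 133.9]), array([247, 124,  27,  16, 184], dtype=int32))]
[[[ 77 112 138]
  [ 78 112 138]
  [ 78 113 138]]

 [[ 79 114 139]
  [ 78 114 139]
  [ 79 115 140]]

 [[ 72 105 128]
  [ 71 104 126]
  [ 71 102 125]]

 [[103 119 127]
  [108 125 132]
  [116 132 140]]

 [[132 152 159]
  [133 152 160]
  [133 152 159]]

 [[132 152 159]
  [133 152 160]
  [ 62  78  86]]

 [[132 152 158]
  [120 144 151]
  [ 67  83  92]]

 [[117 140 151]
  [ 61  77  85]
  [116 140 151]]

 [[ 46  58  66]
  [ 51  64  72]
  [ 58  73  80]]]
(209, 242) [109 132 142]
(299, 222) [75 91 99]
(208, 215) [116 139 150]
(300, 192) [106 125 135]
```

View pics/c2.png

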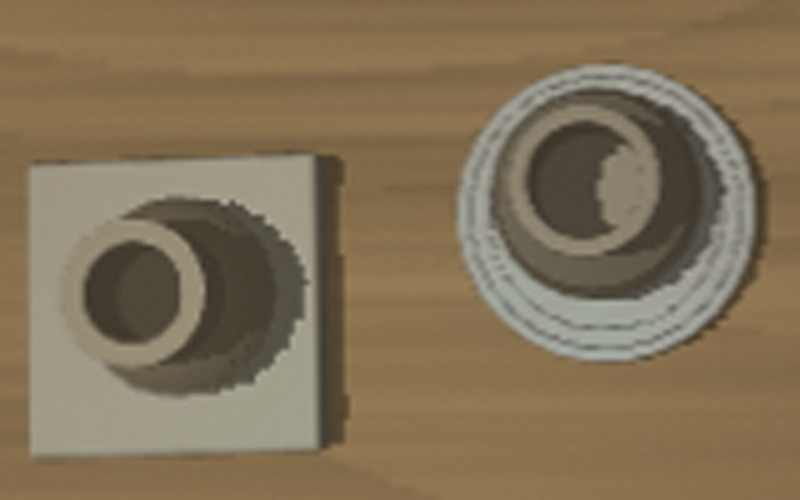

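View pics/c3.png

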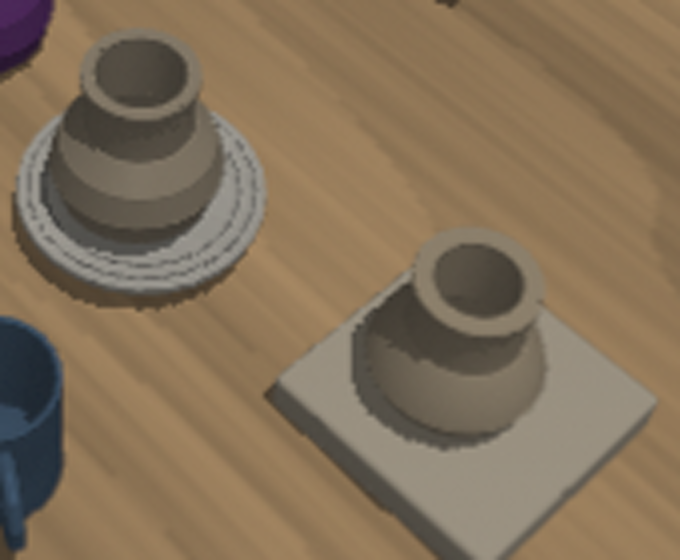

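```bash
python3 - <<'E'
from h import *
t=load("a","top");s=load("a","scene")
pt,ps=(296.4,205.4),(334.75,198.75)
print("rim",tri(ray(t,pt),ray(s,ps)))
for z in(.13,.145): print(z,plane(t,pt,z),plane(s,ps,z))
for n,a,b in(("red",(459.2,212.8),(250,121.3)),("green",(455.4,230.4),(265.3,112.9))): print(n,tri(ray(t,a),ray(s,b)))
for n,c,(x,y,w,h) in(("top",t,(425,195,50,55)),("scene",s,(240,105,40,60))):
    im=c["pixels"];hh=cv2.cvtColor(im,cv2.COLOR_BGR2HSV)
    m=((hh[...,1]<60)&(hh[...,2]>115)).astype(np.uint8); M=np.zeros_like(m);M[y:y+h,x:x+w]=m[y:y+h,x:x+w]
    cs,_=cv2.findContours(M,0,cv2.CHAIN_APPROX_NONE);k=max(cs,key=cv2.contourArea)
    e=cv2.fitEllipse(cv2.convexHull(k)); print(n,e,plane(c,e[0],.081))
# turn flange edges directly on plane
def circ(c,z,P,r,col,im,k,o):
    a=np.linspace(0,2*np.pi,100)
    pts=np.array([ (proj(c,[P[0]+r*np.cos(i),P[1]+r*np.sin(i),z])-o+.5)*k for i in a])
    cv2.polylines(im,[pts.astype(int)],True,col,1)
E
```

```text
rim (array([0.57594782, 0.04574935, 0.14065884]), [np.float64(0.0008662894390900378), np.float64(0.0008662894390900049)])
0.13 [0.57750812 0.04599967 0.13      ] [0.56882979 0.03945243 0.13      ]
0.145 [0.57619313 0.04480446 0.145     ] [0.57797299 0.04916412 0.145     ]
red (array([ 0.55526509, -0.34611051,  0.12102013]), [np.float64(0.0008647782114686436), np.float64(0.0008647782114687548)])
green (array([ 0.51254371, -0.32807315,  0.14074311]), [np.float64(0.0010383199298759146), np.float64(0.0010383199298758456)])
top ((449.5986328125, 223.4948272705078), (30.37738609313965, 31.58823013305664), 146.80662536621094) [ 0.53176202 -0.33550229  0.081     ]
scene ((260.2898254394531, 131.24911499023438), (17.00296401977539, 26.169660568237305), 84.76226043701172) [ 0.53265312 -0.33244977  0.081     ]
```

```bash
cat >> h.py <<'E'
def overlay(tag,n,box,k,items,out):
    c=load(tag,n);x,y,w,h=box
    im=cv2.resize(c["pixels"][y:y+h,x:x+w],None,fx=k,fy=k,interpolation=cv2.INTER_CUBIC)
    for (P,r,col) in items:
        pts=np.array([(proj(c,[P[0]+r*np.cos(i),P[1]+r*np.sin(i),P[2]])-[x,y]+.5)*k for i in np.linspace(0,6.283,80)])
        cv2.polylines(im,[pts.round().astype(int)],True,col,1)
    cv2.imwrite(out,im); return im
E
python3 - <<'E'
from h import *
it=[((.532,-.3345,.081),.040,(0,0,255)),((.532,-.3345,.0),.054,(255,255,0)),((.532,-.3345,.075),.046,(0,255,0)),
((.577,.0455,.145),.036,(0,0,255)),((.577,.0455,.145),.028,(0,255,0))]
def wheel(): pass
a=overlay("a","top",(420,190,60,60),6,it,"pics/x1.png");b=overlay("a","scene",(235,105,60,60),6,it,"pics/x1.png")
c=overlay("a","top",(265,170,60,60),6,it,"pics/x1.png");d=overlay("a","scene",(305,180,60,60),6,it,"pics/x1.png")
A=np.vstack([np.hstack([a,b]),np.hstack([c,d])]);cv2.imwrite("pics/o1.png",cv2.resize(A,(600,600)))
E
```

```text
(no output)
```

View pics/o1.png

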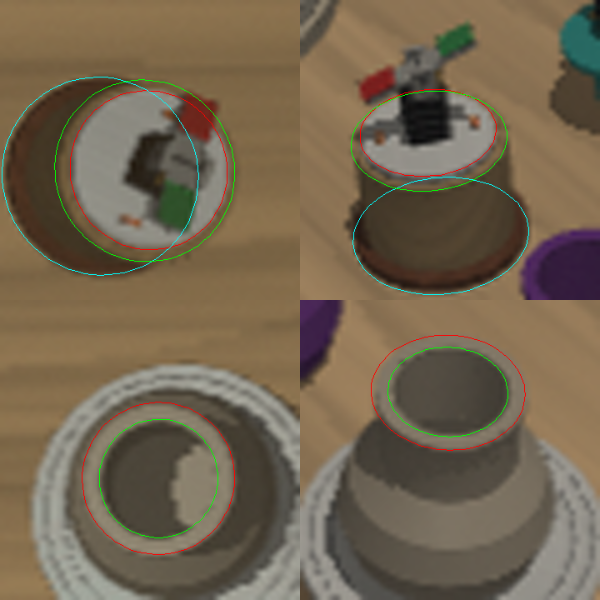

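```bash
python3 - <<'E'
from h import *
t=load("a","top");s=load("a","scene")
c=np.array([.532,-.3345,0])
for zr,zg in((.121,.1407),(.122,.148),(.118,.146)):
    r=plane(t,(459.2,212.8),zr);g=plane(t,(455.4,230.4),zg);d=g-r;print(r,g,np.hypot(*d[:2]),np.degrees(np.arctan2(d[1],d[0])),(r+g)/2)
st=manip.read_state();m=R.from_quat(st["orientation"]).as_matrix();print(m)
yaw=np.degrees(np.arctan2(m[1,0],m[0,0]));print(yaw)
A=[]
for n,b in(("top",(420,190,60,60)),("scene",(235,95,60,60))):
    im=load("a",n)["pixels"][b[1]:b[1]+60,b[0]:b[0]+60];A.append(cv2.resize(im,(400,400),interpolation=cv2.INTER_CUBIC))
cv2.imwrite("pics/c5.png",np.hstack(A))
E
```

```text
[ 0.55590796 -0.34674953  0.121     ] [ 0.51330349 -0.32884208  0.1407    ] 0.04621490982040293 157.20207195513495 [ 0.53460572 -0.3377958   0.13085   ]
[ 0.55584526 -0.34639042  0.122     ] [ 0.51319015 -0.32631069  0.148     ] 0.04714502661574739 154.7914755153557 [ 0.53451771 -0.33635056  0.135     ]
[ 0.55609605 -0.34782688  0.118     ] [ 0.5132212  -0.32700422  0.146     ] 0.04766377752608076 154.09594060555327 [ 0.53465863 -0.33741555  0.132     ]
[[ 9.35263167e-01  3.53952964e-01 -3.27828440e-04]
 [ 3.53952983e-01 -9.35261612e-01  1.73297640e-03]
 [ 3.06786776e-04 -1.73682485e-03 -9.99998445e-01]]
20.729289790430727
```

View pics/c5.png

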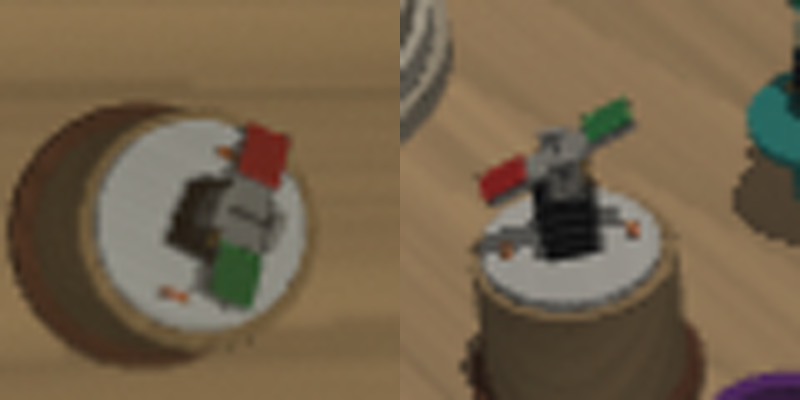

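```bash
python3 - <<'E'
from h import *
t=load("a","top");s=load("a","scene")
for c,r,g in((t,(453.3,212.5),(445.5,233.6)),(s,(250.4,132),(269.3,129))):
    r=plane(c,r,.081);g=plane(c,g,.081);d=g-r;print(r,g,np.hypot(*d[:2]),np.degrees(np.arctan2(d[1],d[0])),(r+g)/2)
E
```

```text
[ 0.55935786 -0.3460809   0.081     ] [ 0.50655647 -0.32410884  0.081     ] 0.057190544141582075 157.4065096588148 [ 0.53295717 -0.33509487  0.081     ]
[ 0.55703464 -0.34810742  0.081     ] [ 0.50615089 -0.32406676  0.081     ] 0.05627707242053772 154.71101819195238 [ 0.53159277 -0.33608709  0.081     ]
```

Emit:
{"name": "play_rows", "arguments": {
  "moves": [
    [[0.379, -0.147, -0.01], 0.78],
    [[0.379, -0.147, -0.01], 0.78],
    [[0.379, -0.147, -0.01], 0.78],
    [[0.379, -0.147, -0.01], 0.78],
    [[0.379, -0.147, -0.01], 0.78],
    [[0.379, -0.147, -0.01], 0.78],
    [[0.379, -0.147, -0.01], 0.78],
    [[0.379, -0.147, -0.01], 0.78],
    [[0.379, -0.147, -0.01], 0.78],
    [[0.379, -0.147, -0.01], 0.78]
  ],
  "fingers": 0.06
}}

```text
time_s: 1.35
tcp_pos: [0.5316, -0.3372, 0.2411]
orientation: [0.978, -0.208, -0.0, -0.0]
force: [0.9, -0.7, 0.3]
finger_gap: 0.0603
```

```bash
cat >> h.py <<'E'
def st():
    s=manip.read_state();m=R.from_quat(s["orientation"]).as_matrix()
    print(s["time_s"],"tcp",s["tcp_pos"].round(4),"yaw",np.degrees(np.arctan2(m[1,0],m[0,0])).round(2),"tilt",m[:,2].round(4),"F",s["force"].round(2),"M",s["moment"].round(3),"gap",round(s["finger_gap"],4),"q",s["qpos"].round(3))
    return s,m
def togo(target):
    s,m=st(); print("tool shift",(m.T@(np.array(target)-s["tcp_pos"])).round(4))
E
python3 - <<'E'
from h import *
togo([.532,-.335,.090]); snap("b")
a=load("b","top")["pixels"][150:300,380:530];b=load("b","scene")["pixels"][50:170,220:340]
cv2.imwrite("pics/b2.png",np.hstack([cv2.resize(a,(400,400)),cv2.resize(b,(400,400))]))
E
```

```text
1.35 tcp [ 0.5316 -0.3372  0.2411] yaw -24.06 tilt [-5.e-04  2.e-04 -1.e+00] F [ 0.86 -0.65  0.29] M [ 0.004 -0.033 -0.019] gap 0.0603 q [-0.745  0.19   1.604 -0.     1.348  1.246]
tool shift [-0.0005 -0.0022  0.1511]
```

View pics/b2.png

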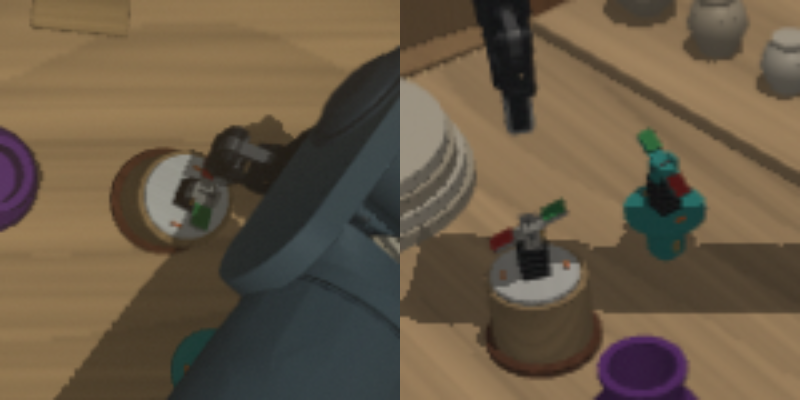

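Emit:
{"name": "play_rows", "arguments": {
  "moves": [
    [[0, -0.002, 0.04], 0],
    [[0, -0.002, 0.075], 0],
    [[0, -0.002, 0.105], 0],
    [[0, -0.002, 0.105], 0]
  ]
}}

```text
time_s: 1.95
tcp_pos: [0.5314, -0.3337, 0.1334]
orientation: [0.978, -0.208, -0.003, -0.002]
force: [-0.1, -0.1, 0.4]
finger_gap: 0.0601
```

```bash
python3 - <<'E'
from h import *
togo([.532,-.335,.090]); snap("c")
t,s=load("c","top"),load("c","scene")
print(proj(s,st()[0]["tcp_pos"]))
b=s["pixels"][70:170,210:310]; a=t["pixels"][170:270,400:500]
cv2.imwrite("pics/c6.png",np.hstack([cv2.resize(a,(400,400)),cv2.resize(b,(400,400))]))
E
```

```text
1.95 tcp [ 0.5314 -0.3337  0.1334] yaw -24.02 tilt [-0.0045  0.004  -1.    ] F [-0.14 -0.1   0.37] M [-0.     0.006  0.015] gap 0.0601 q [-0.741  0.298  1.682 -0.     1.167  1.249]
tool shift [0.0014 0.001  0.0434]
2.05 tcp [ 0.5334 -0.3352  0.1373] yaw -24.0 tilt [ 8.e-04 -8.e-04 -1.e+00] F [-0.33  0.73  0.61] M [ 0.039 -0.062  0.003] gap 0.0599 q [-0.741  0.295  1.678 -0.     1.167  1.249]
[257.57477531 115.47077719]
```

View pics/c6.png

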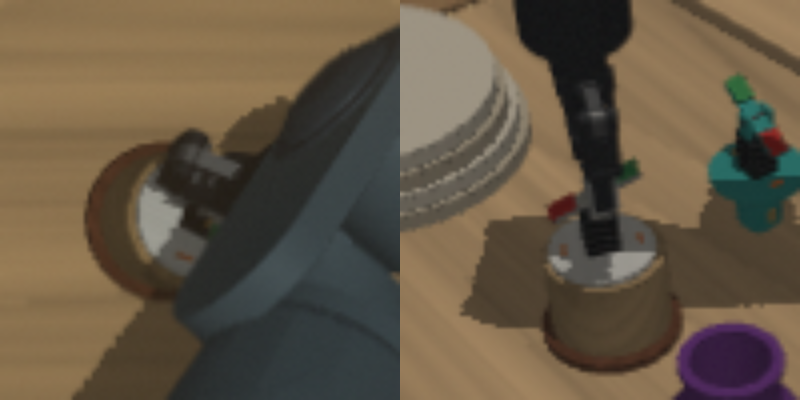

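Emit:
{"name": "play_rows", "arguments": {
  "moves": [
    [[0.0, 0.0, 0.02], 0],
    [[0, 0, 0.035], 0],
    [[0, 0, 0.046], 0],
    [[0, 0, 0.046], 0],
    [[0, 0, 0.046], 0]
  ]
}}

```text
time_s: 2.68
tcp_pos: [0.5336, -0.3347, 0.0907]
orientation: [0.978, -0.208, 0.0, 0.0]
force: [0.1, 1.0, 1.9]
finger_gap: 0.0596
```

Emit:
{"name": "play_rows", "arguments": {
  "moves": [
    [[0, 0, 0], 0],
    [[0, 0, 0], 0],
    [[0, 0, 0], 0],
    [[0, 0, 0], 0],
    [[0, 0, 0], 0],
    [[0, 0, 0], 0]
  ],
  "fingers": 0.015
}}

```text
time_s: 3.42
tcp_pos: [0.5337, -0.3348, 0.091]
orientation: [0.978, -0.208, 0.0, 0.0]
force: [-0.7, -0.3, 6.0]
finger_gap: 0.0232
```

```bash
python3 - <<'E'
from h import *
togo([.532,-.335,.090]); snap("d")
t,s=load("d","top"),load("d","scene")
b=s["pixels"][70:170,210:310]; a=t["pixels"][170:270,400:500]
cv2.imwrite("pics/d2.png",np.hstack([cv2.resize(a,(400,400)),cv2.resize(b,(400,400))]))
E
```

```text
3.425 tcp [ 0.5337 -0.3348  0.091 ] yaw -23.96 tilt [ 8.e-04 -8.e-04 -1.e+00] F [-0.65 -0.32  6.02] M [0.037 0.175 0.018] gap 0.0232 q [-0.74   0.355  1.697 -0.     1.089  1.249]
tool shift [-0.0015  0.0008  0.001 ]
```

View pics/d2.png

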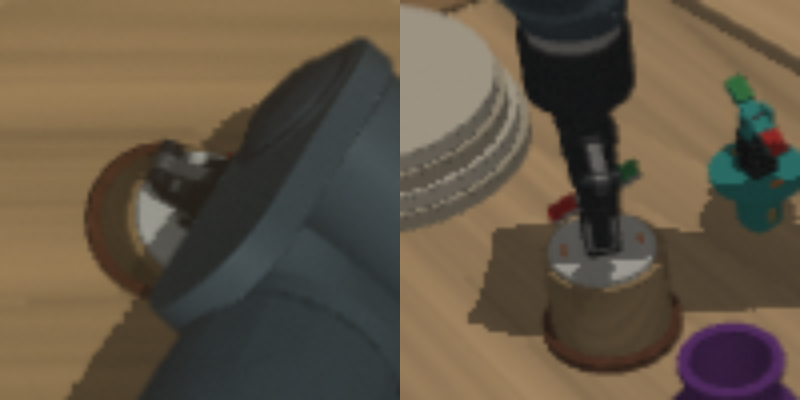

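Emit:
{"name": "play_rows", "arguments": {
  "moves": [
    [[0, 0, -0.015], 0],
    [[0, 0, -0.04], 0],
    [[0, 0, -0.08], 0],
    [[0, 0, -0.12], 0],
    [[0, 0, -0.155], 0],
    [[0, 0, -0.17], 0],
    [[0, 0, -0.17], 0],
    [[0, 0, -0.17], 0]
  ]
}}

```text
time_s: 4.53
tcp_pos: [0.5325, -0.3337, 0.2578]
orientation: [0.978, -0.208, -0.002, -0.001]
force: [-0.1, 0.7, -3.9]
finger_gap: 0.0232
```

```bash
python3 - <<'E'
from h import *
togo([.577,.0,.262]); snap("e")
t,s=load("e","top"),load("e","scene")
b=s["pixels"][20:170,190:340]; a=t["pixels"][150:300,380:530]
cv2.imwrite("pics/e2.png",np.hstack([cv2.resize(a,(400,400)),cv2.resize(b,(400,400))]))
E
```

```text
4.525 tcp [ 0.5325 -0.3337  0.2578] yaw -23.96 tilt [-0.003   0.0028 -1.    ] F [-0.07  0.71 -3.94] M [-0.054 -0.013 -0.017] gap 0.0232 q [-0.74   0.177  1.588  0.     1.381  1.249]
tool shift [-0.0949 -0.323  -0.0034]
```

View pics/e2.png

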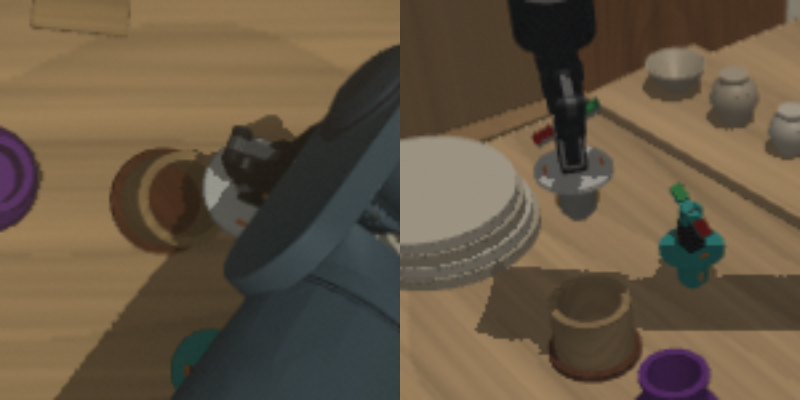

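Emit:
{"name": "play_rows", "arguments": {
  "moves": [
    [[-0.01, -0.03, 0], 0],
    [[-0.025, -0.08, 0], 0],
    [[-0.04, -0.13, 0], 0],
    [[-0.056, -0.18, 0], 0],
    [[-0.071, -0.23, 0], 0],
    [[-0.087, -0.28, 0], 0],
    [[-0.102, -0.33, 0], 0],
    [[-0.11, -0.355, 0], 0],
    [[-0.1135, -0.3655, 0], 0],
    [[-0.1135, -0.3655, 0], 0]
  ]
}}

```text
time_s: 5.88
tcp_pos: [0.5778, 0.0456, 0.2596]
orientation: [0.978, -0.207, -0.001, 0.0]
force: [0.2, -0.4, -4.0]
finger_gap: 0.0236
```

Emit:
{"name": "play_rows", "arguments": {
  "moves": [
    [[0, 0, 0.01], 0],
    [[0, 0, 0.03], 0],
    [[0, 0, 0.045], 0],
    [[0, 0, 0.045], 0],
    [[0, 0, 0.045], 0],
    [[0, 0, 0.045], 0]
  ]
}}

```text
time_s: 6.62
tcp_pos: [0.5786, 0.0456, 0.2162]
orientation: [0.978, -0.208, 0.001, -0.0]
force: [0.7, -0.0, -4.7]
finger_gap: 0.0231
```

```bash
python3 - <<'E'
from h import *
snap("f");S,m=st()
t,s=load("f","top"),load("f","scene")
b=s["pixels"][120:270,265:415]; a=t["pixels"][140:260,230:350]
cv2.imwrite("pics/f2.png",np.hstack([cv2.resize(a,(400,400)),cv2.resize(b,(400,400),interpolation=cv2.INTER_CUBIC)]))
E
```

```text
6.725 tcp [0.5785 0.0456 0.2161] yaw -23.96 tilt [ 1.4e-03 -2.0e-04 -1.0e+00] F [-0.24  0.04 -3.7 ] M [ 0.05  -0.028  0.008] gap 0.0233 q [-0.117  0.097  1.754 -0.     1.289  1.872]
```

View pics/f2.png

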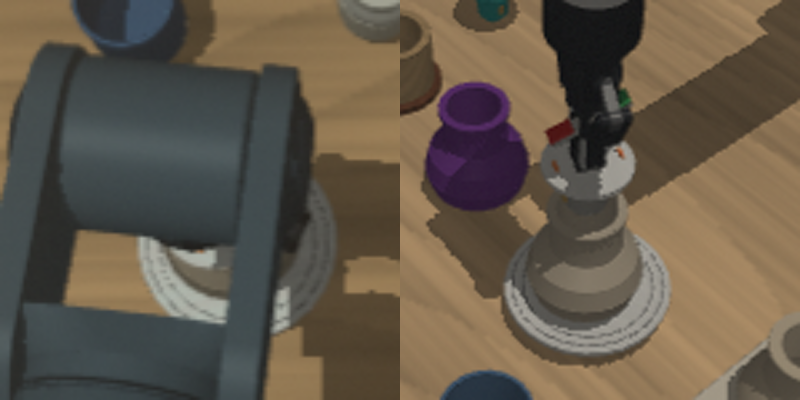

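```bash
python3 - <<'E'
from h import *
it=[((.577,.0455,.206),.040,(0,0,255)),((.577,.0455,.150),.019,(255,255,0)),((.577,.0455,.145),.036,(0,255,0))]
overlay("f","scene",(300,150,80,80),9,it,"pics/f3.png");
t=cv2.imread("pics/f3.png");cv2.imwrite("pics/f3.png",cv2.resize(t,(590,590)))
overlay("f","top",(270,180,60,60),9,it,"pics/f4.png");
s=load("f","scene");im=s["pixels"];h=cv2.cvtColor(im,cv2.COLOR_BGR2HSV)
m=((h[...,1]<60)&(h[...,2]>125)).astype(np.uint8);M=np.zeros_like(m);M[165:198,312:358]=m[165:198,312:358]
cs,_=cv2.findContours(M,0,cv2.CHAIN_APPROX_NONE)
pts=np.vstack([c for c in cs if cv2.contourArea(c)>5]);e=cv2.fitEllipse(cv2.convexHull(pts));print(e,plane(s,e[0],.206))
E
```

```text
((333.8773193359375, 178.34315490722656), (30.707725524902344, 46.756290435791016), 139.60775756835938) [0.57640995 0.04150013 0.206     ]
```

View pics/f3.png

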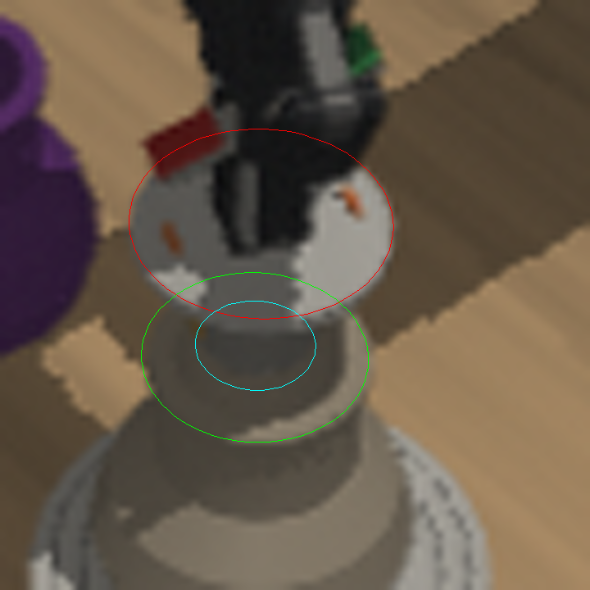

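View pics/f4.png

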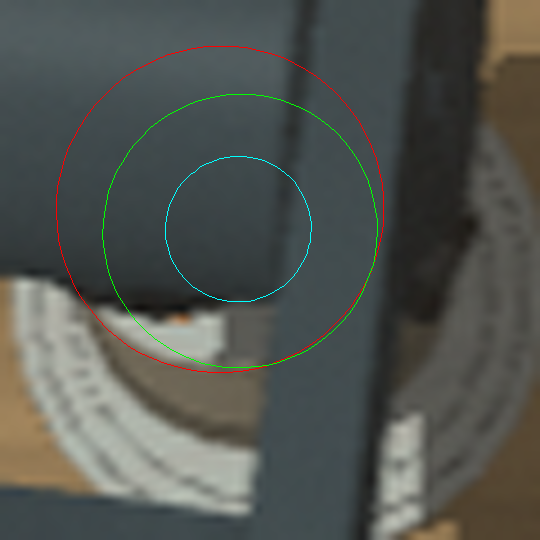

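Emit:
{"name": "play_rows", "arguments": {
  "moves": [
    [[0, 0, 0.008], 0],
    [[0, 0, 0.016], 0],
    [[0, 0, 0.024], 0],
    [[0, 0, 0.032], 0],
    [[0, 0, 0.04], 0],
    [[0, 0, 0.047], 0],
    [[0, 0, 0.05], 0],
    [[0, 0, 0.05], 0],
    [[0, 0, 0.05], 0]
  ]
}}

```text
time_s: 7.85
tcp_pos: [0.5783, 0.0456, 0.1657]
orientation: [0.978, -0.208, 0.0, -0.0]
force: [-0.4, -0.6, -3.0]
finger_gap: 0.0232
```

```bash
python3 - <<'E'
from h import *
st();snap("g")
s=load("g","scene")
it=[((.577,.0455,.157),.040,(0,0,255))]
overlay("g","scene",(300,170,60,60),10,it,"pics/g3.png");
E
```

```text
7.85 tcp [0.5783 0.0456 0.1657] yaw -23.96 tilt [ 7.e-04 -1.e-04 -1.e+00] F [-0.37 -0.65 -3.03] M [-0.01  -0.009 -0.033] gap 0.0232 q [-0.117  0.151  1.792  0.     1.198  1.872]
```

View pics/g3.png

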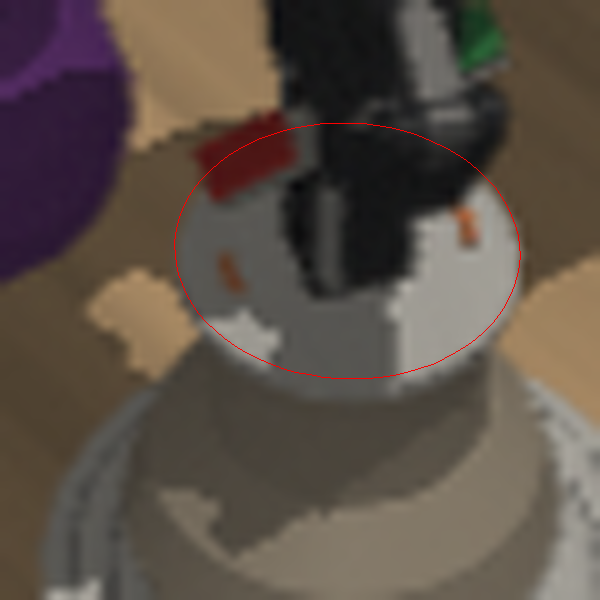

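Emit:
{"name": "play_rows", "arguments": {
  "moves": [
    [[0, 0, 0.001], 0],
    [[0, 0, 0.002], 0],
    [[0, 0, 0.003], 0],
    [[0, 0, 0.004], 0],
    [[0, 0, 0.004], 0]
  ]
}}

```text
time_s: 8.57
tcp_pos: [0.578, 0.0456, 0.1612]
orientation: [0.978, -0.208, -0.0, 0.0]
force: [0.2, 0.2, -3.9]
finger_gap: 0.0232
```

Emit:
{"name": "play_rows", "arguments": {
  "moves": [
    [[0, 0, 0.0005], 0],
    [[0, 0, 0.001], 0],
    [[0, 0, 0.0015], 0],
    [[0, 0, 0.0015], 0]
  ]
}}

```text
time_s: 9.07
tcp_pos: [0.5783, 0.0456, 0.1611]
orientation: [0.978, -0.208, 0.0, 0.0]
force: [-4.0, 0.3, 4.9]
finger_gap: 0.0238
```

Emit:
{"name": "play_rows", "arguments": {
  "moves": [
    [[0, 0, 0], 0],
    [[0, 0, 0], 0],
    [[0, 0, 0], 0],
    [[0, 0, 0], 0]
  ],
  "fingers": 0.06
}}

```text
time_s: 9.57
tcp_pos: [0.5781, 0.0456, 0.1597]
orientation: [0.978, -0.208, 0.0, 0.0]
force: [-0.3, 0.6, 0.3]
finger_gap: 0.0598
```

Emit:
{"name": "play_rows", "arguments": {
  "moves": [
    [[0, 0, -0.02], 0],
    [[0, 0, -0.06], 0],
    [[0, 0, -0.1], 0],
    [[0, 0, -0.1], 0],
    [[0, 0, -0.1], 0]
  ]
}}

```text
time_s: 10.2
tcp_pos: [0.578, 0.0457, 0.2603]
orientation: [0.978, -0.208, 0.0, -0.0]
force: [0.1, -0.3, 0.4]
finger_gap: 0.0601
```

```bash
python3 - <<'E'
from h import *
st();snap("i")
it=[((.577,.0455,.151),.040,(0,0,255))]
a=overlay("i","scene",(300,165,60,60),6,it,"pics/i3.png");b=overlay("i","top",(270,180,60,60),6,it,"pics/i4.png");cv2.imwrite("pics/i3.png",np.hstack([a,b]))
E
```

```text
10.2 tcp [0.578  0.0457 0.2603] yaw -23.96 tilt [ 6.e-04 -0.e+00 -1.e+00] F [ 0.07 -0.33  0.39] M [-0.009 -0.02  -0.013] gap 0.0601 q [-0.117  0.058  1.713  0.     1.37   1.872]
```

View pics/i3.png

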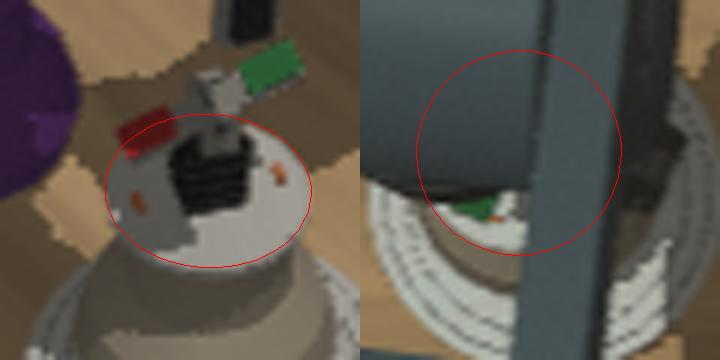

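Emit:
{"name": "play_rows", "arguments": {
  "moves": [
    [[-0.017, 0, 0], 0],
    [[-0.034, 0, 0.005], 0],
    [[-0.034, 0, 0.015], 0],
    [[-0.034, 0, 0.025], 0],
    [[-0.034, 0, 0.03], 0],
    [[-0.034, 0, 0.03], 0],
    [[-0.034, 0, 0.03], 0]
  ],
  "fingers": 0.0
}}

```text
time_s: 11.18
tcp_pos: [0.5473, 0.0593, 0.23]
orientation: [0.978, -0.208, 0.0, -0.0]
force: [-0.2, 0.1, 0.5]
finger_gap: 0.0002
```

```bash
python3 - <<'E'
from h import *
st();snap("j")
a=overlay("j","scene",(290,145,80,80),5,[],"pics/i3.png");b=overlay("j","top",(270,180,60,60),6.6667,[],"pics/i4.png");cv2.imwrite("pics/j3.png",np.hstack([a,b[:400]]))
E
```

```text
11.175 tcp [0.5473 0.0593 0.23  ] yaw -23.97 tilt [ 4.e-04 -0.e+00 -1.e+00] F [-0.19  0.1   0.49] M [-0.032  0.012 -0.024] gap 0.0002 q [-0.098  0.013  1.815  0.     1.313  1.891]
```

View pics/j3.png

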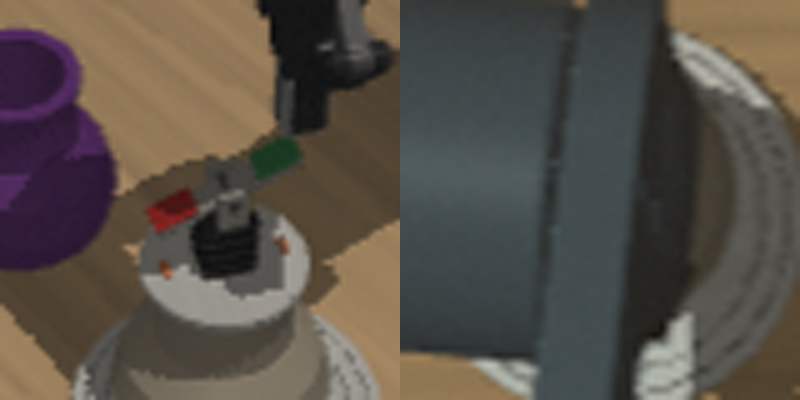

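Emit:
{"name": "play_rows", "arguments": {
  "moves": [
    [[0.003, 0, 0.004], 0],
    [[0.003, 0, 0.008], 0],
    [[0.003, 0, 0.012], 0],
    [[0.003, 0, 0.016], 0],
    [[0.003, 0, 0.016], 0],
    [[0.003, 0, 0.016], 0]
  ]
}}

```text
time_s: 12.02
tcp_pos: [0.5497, 0.0582, 0.2136]
orientation: [0.978, -0.208, 0.0, 0.0]
force: [0.6, 0.3, 1.1]
finger_gap: 0.0002
```

Emit:
{"name": "play_rows", "arguments": {
  "moves": [
    [[0, 0, 0.002], 0],
    [[0, 0, 0.004], 0],
    [[0, 0, 0.006], 0],
    [[0, 0, 0.008], 0],
    [[0, 0, 0.008], 0]
  ]
}}

```text
time_s: 12.65
tcp_pos: [0.5498, 0.0582, 0.2055]
orientation: [0.978, -0.208, 0.0, 0.0]
force: [-0.9, 0.8, 0.8]
finger_gap: 0.0003
```

```bash
python3 - <<'E'
from h import *
st();snap("k")
a=overlay("k","scene",(290,145,80,80),7,[],"pics/k3.png")
E
```

```text
12.65 tcp [0.5498 0.0582 0.2055] yaw -23.96 tilt [ 3.e-04 -2.e-04 -1.e+00] F [-0.94  0.78  0.77] M [ 0.034 -0.003 -0.027] gap 0.0003 q [-0.1    0.043  1.831 -0.     1.267  1.889]
```

View pics/k3.png

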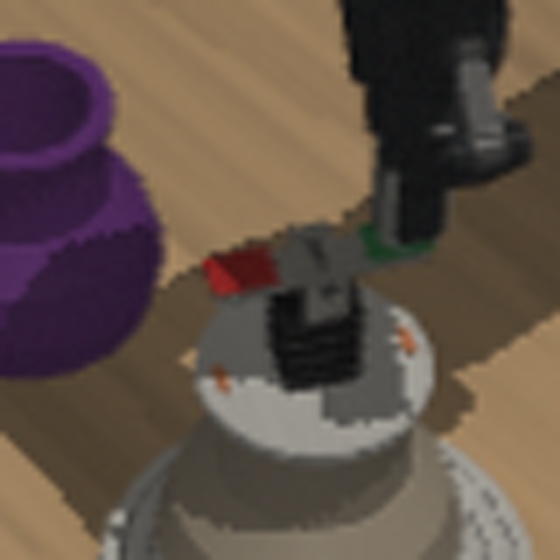

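Emit:
{"name": "play_rows", "arguments": {
  "moves": [
    [[0, 0, 0.002], 0],
    [[0, 0, 0.004], 0],
    [[0, 0, 0.006], 0],
    [[0, 0, 0.007], 0],
    [[0, 0, 0.007], 0]
  ]
}}

```text
time_s: 13.38
tcp_pos: [0.5498, 0.0585, 0.1998]
orientation: [0.978, -0.208, 0.0, -0.0]
force: [-4.0, 2.3, 6.3]
finger_gap: -0.0003
```

Emit:
{"name": "play_rows", "arguments": {
  "moves": [
    [[0, 0, 0.001], 0],
    [[0, 0, 0.002], 0],
    [[0, 0, 0.003], 0],
    [[0, 0, 0.003], 0]
  ]
}}

```text
time_s: 13.88
tcp_pos: [0.55, 0.0585, 0.1972]
orientation: [0.978, -0.208, 0.0, -0.0]
force: [-5.4, 2.0, 8.7]
finger_gap: 0.0005
```

```bash
python3 - <<'E'
from h import *
st();snap("l")
a=overlay("l","scene",(290,145,80,80),7,[],"pics/l3.png")
E
```

```text
13.875 tcp [0.55   0.0585 0.1972] yaw -23.95 tilt [ 7.e-04  5.e-04 -1.e+00] F [-5.43  2.02  8.69] M [0.358 0.826 0.002] gap 0.0005 q [-9.900e-02  5.200e-02  1.837e+00  1.000e-03  1.251e+00  1.889e+00]
```

View pics/l3.png

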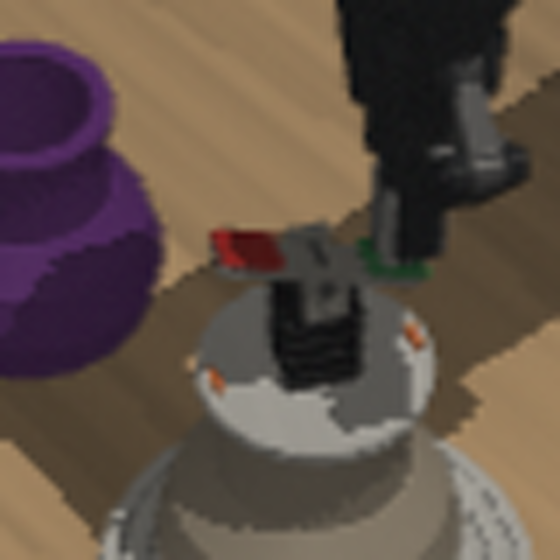

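Emit:
{"name": "play_rows", "arguments": {
  "moves": [
    [[-0.001, 0, 0.001], 0],
    [[-0.002, 0, 0.002], 0],
    [[-0.002, 0, 0.003], 0],
    [[-0.002, 0, 0.003], 0]
  ]
}}

```text
time_s: 14.48
tcp_pos: [0.5486, 0.0591, 0.1944]
orientation: [0.978, -0.208, 0.001, -0.0]
force: [-4.4, 0.7, 8.5]
finger_gap: -0.0003
```

```bash
python3 - <<'E'
from h import *
st();snap("m")
a=overlay("m","scene",(290,145,80,80),7,[],"pics/m3.png")
E
```

```text
14.475 tcp [0.5486 0.0591 0.1944] yaw -23.95 tilt [ 1.9e-03 -1.0e-04 -1.0e+00] F [-4.45  0.72  8.46] M [ 0.133  0.596 -0.011] gap -0.0003 q [-0.098  0.052  1.844  0.     1.244  1.891]
```

View pics/m3.png

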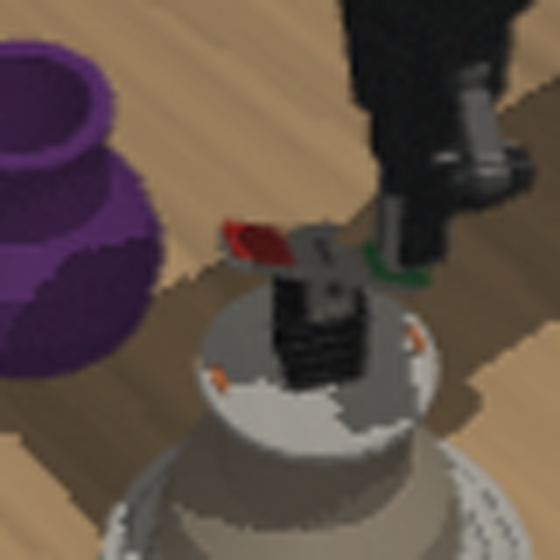

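Emit:
{"name": "play_rows", "arguments": {
  "moves": [
    [[0, 0, 0.001], 0],
    [[0, 0, 0.002], 0],
    [[0, 0, 0.003], 0],
    [[0, 0, 0.004], 0],
    [[0, 0, 0.004], 0]
  ]
}}

```text
time_s: 15.2
tcp_pos: [0.5497, 0.0591, 0.1938]
orientation: [0.978, -0.207, 0.002, -0.0]
force: [-8.9, 1.8, 22.4]
finger_gap: 0.0001
```

```bash
python3 - <<'E'
from h import *
st();snap("n")
a=overlay("n","scene",(290,145,80,80),7,[],"pics/n3.png")
E
```

```text
15.2 tcp [0.5497 0.0591 0.1938] yaw -23.94 tilt [ 4.9e-03 -4.0e-04 -1.0e+00] F [-8.93  1.77 22.43] M [ 0.193  1.419 -0.047] gap 0.0001 q [-0.098  0.053  1.843  0.     1.24   1.891]
```

View pics/n3.png

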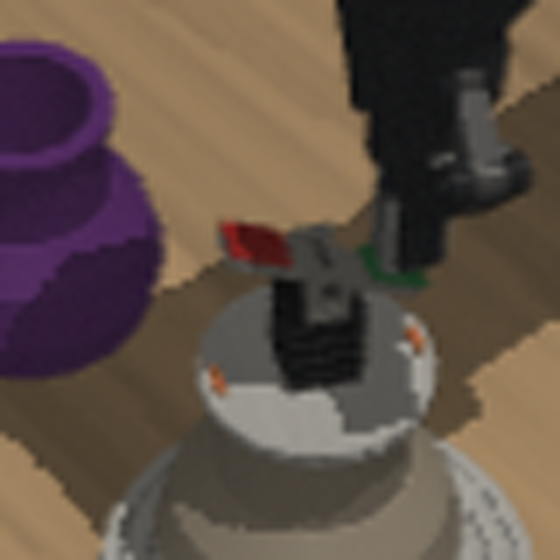

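Emit:
{"name": "play_rows", "arguments": {
  "moves": [
    [[0, 0, -0.005], 0],
    [[0, 0, -0.02], 0],
    [[0, 0, -0.05], 0],
    [[0, 0, -0.06], 0],
    [[0, 0, -0.06], 0],
    [[0, 0, -0.06], 0]
  ]
}}

```text
time_s: 16.05
tcp_pos: [0.5473, 0.059, 0.2474]
orientation: [0.978, -0.208, -0.001, 0.0]
force: [-0.1, -0.1, 0.0]
finger_gap: -0.0002
```

```bash
python3 - <<'E'
from h import *
st();snap("o")
a=overlay("o","scene",(295,165,70,70),8,[((.577,.0455,.151),.040,(0,0,255))],"pics/o3.png")
E
```

```text
16.05 tcp [0.5473 0.059  0.2474] yaw -23.97 tilt [-2.1e-03  2.0e-04 -1.0e+00] F [-0.07 -0.09  0.04] M [ 0.057 -0.003  0.021] gap -0.0002 q [-9.900e-02 -1.000e-03  1.797e+00 -0.000e+00  1.347e+00  1.891e+00]
```

View pics/o3.png

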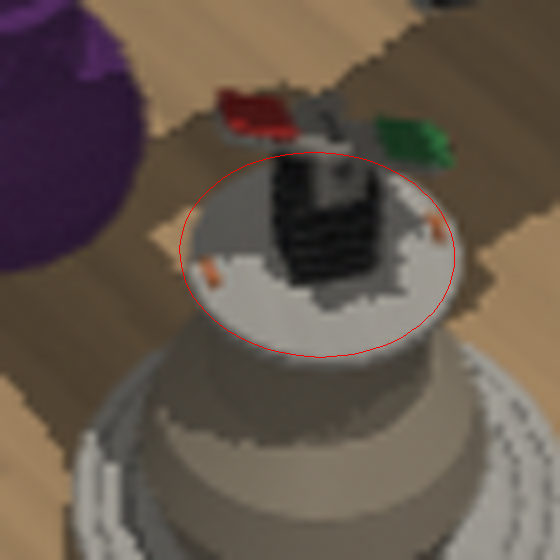

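```bash
cat >> h.py <<'E'
def pads(tag,box,G=(.577,.0455),th=156.0):
    c=load(tag,"scene");im=c["pixels"];h=cv2.cvtColor(im,cv2.COLOR_BGR2HSV).astype(int)
    H,S,V=h[...,0],h[...,1],h[...,2]
    M={"red":((H<6)|(H>174))&(S>150)&(V>60),"green":(H>45)&(H<85)&(S>100),"orange":(H>=6)&(H<13)&(S>140)&(V>90)}
    x,y,w,hh=box;ax=np.array([np.cos(np.radians(th)),np.sin(np.radians(th)),0]);n=np.array([-ax[1],ax[0],0]);g=np.array([*G,0])
    out={}
    for k,m in M.items():
        mm=np.zeros(m.shape,np.uint8);mm[y:y+hh,x:x+w]=m[y:y+hh,x:x+w]
        N,l,stt,ce=cv2.connectedComponentsWithStats(mm)
        for i in range(1,N):
            if stt[i][4]<4: continue
            e,d=ray(c,ce[i]);
            if k=="orange":
                P=plane(c,ce[i],.151)
            else: P=e+d*(n@(g-e))/(n@d)
            print(tag,k,ce[i].round(2),stt[i][4],"along",round(float((P-g)@ax)*1e3,1),"z",round(P[2]*1e3,1)); out.setdefault(k,[]).append(((P-g)@ax,P[2]))
    r,gg=out["red"][0],out["green"][0];print(tag,"tilt rad",np.arctan2(gg[1]-r[1],gg[0]-r[0]))
E
python3 - <<'E'
from h import *
pads("i",(312,165,45,45));pads("o",(312,165,45,45))
E
```

```text
i red [323.92 186.42] 48 along -25.2 z 190.5
i green [344.76 175.76] 51 along 23.0 z 211.5
i tilt rad 0.40949370188962314
o red [326.59 178.92] 37 along -19.4 z 213.0
o green [346.3  182.16] 37 along 27.8 z 189.5
o tilt rad -0.4631418470006652
```

Emit:
{"name": "play_rows", "arguments": {
  "moves": [
    [[0.03, 0, -0.01], 0],
    [[0.061, 0, -0.01], 0],
    [[0.061, 0, 0.0], 0],
    [[0.061, 0, 0.01], 0],
    [[0.061, 0, 0.02], 0],
    [[0.061, 0, 0.02], 0],
    [[0.061, 0, 0.02], 0]
  ]
}}

```text
time_s: 17.02
tcp_pos: [0.6036, 0.0345, 0.2291]
orientation: [0.978, -0.207, 0.0, -0.0]
force: [0.2, 0.2, -0.0]
finger_gap: -0.0003
```

```bash
python3 - <<'E'
from h import *
st();snap("p")
a=overlay("p","scene",(295,155,70,70),8,[],"pics/p3.png")
E
```

```text
17.025 tcp [0.6036 0.0345 0.2291] yaw -23.95 tilt [ 5.e-04 -0.e+00 -1.e+00] F [ 0.21  0.17 -0.01] M [-0.021  0.038  0.007] gap -0.0003 q [-0.13   0.142  1.68   0.     1.319  1.858]
```

View pics/p3.png

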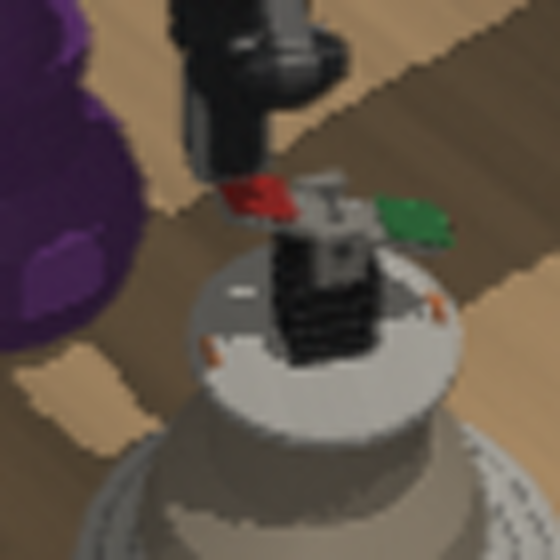

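Finger tips are above the red pad's outer half (crop 240,180). Descending slowly in small steps.

Emit:
{"name": "play_rows", "arguments": {
  "moves": [
    [[0.0, 0, 0.003], 0],
    [[0.0, 0, 0.006], 0],
    [[0, 0, 0.008], 0],
    [[0, 0, 0.009], 0],
    [[0, 0, 0.009], 0]
  ]
}}

```text
time_s: 17.75
tcp_pos: [0.6038, 0.0343, 0.2201]
orientation: [0.978, -0.208, 0.0, -0.0]
force: [-0.7, 1.2, 1.3]
finger_gap: 0.0001
```

```bash
python3 -c "
from h import *
st()"
```

```text
17.75 tcp [0.6038 0.0343 0.2201] yaw -23.96 tilt [ 4.e-04  0.e+00 -1.e+00] F [-0.7   1.23  1.34] M [0.011 0.007 0.055] gap 0.0001 q [-0.131  0.151  1.688  0.     1.303  1.858]
```

Emit:
{"name": "play_rows", "arguments": {
  "moves": [
    [[0.0, 0, 0.001], 0],
    [[0, 0, 0.002], 0],
    [[0, 0, 0.003], 0],
    [[0, 0, 0.003], 0]
  ]
}}

```text
time_s: 18.25
tcp_pos: [0.6046, 0.034, 0.2185]
orientation: [0.978, -0.208, 0.002, 0.0]
force: [-0.7, -0.1, 6.1]
finger_gap: 0.0002
```

```bash
python3 -c "
from h import *
st()"
```

```text
18.25 tcp [0.6046 0.034  0.2185] yaw -23.96 tilt [ 3.1e-03 -7.0e-04 -1.0e+00] F [-0.67 -0.12  6.09] M [-0.072  0.027 -0.024] gap 0.0002 q [-0.131  0.153  1.689 -0.     1.297  1.858]
```

Emit:
{"name": "play_rows", "arguments": {
  "moves": [
    [[0.0, 0, 0.001], 0],
    [[0, 0, 0.002], 0],
    [[0, 0, 0.002], 0]
  ]
}}

```text
time_s: 18.62
tcp_pos: [0.6053, 0.0337, 0.2171]
orientation: [0.978, -0.208, 0.003, 0.0]
force: [0.6, -0.7, 6.8]
finger_gap: 0.0004
```

Emit:
{"name": "play_rows", "arguments": {
  "moves": [
    [[0.0, 0, 0.001], 0],
    [[0, 0, 0.002], 0],
    [[0, 0, 0.002], 0]
  ]
}}

```text
time_s: 19.0
tcp_pos: [0.6059, 0.0334, 0.2155]
orientation: [0.978, -0.208, 0.004, 0.0]
force: [1.5, -1.4, 6.6]
finger_gap: 0.0001
```

Emit:
{"name": "play_rows", "arguments": {
  "moves": [
    [[0.0, 0, 0.001], 0],
    [[0, 0, 0.001], 0],
    [[0, 0, 0.001], 0]
  ]
}}

```text
time_s: 19.38
tcp_pos: [0.6062, 0.0333, 0.2148]
orientation: [0.978, -0.208, 0.004, 0.0]
force: [3.7, -2.2, 7.7]
finger_gap: -0.0001
```

Emit:
{"name": "play_rows", "arguments": {
  "moves": [
    [[0.0, 0, 0.001], 0],
    [[0, 0, 0.001], 0],
    [[0, 0, 0.001], 0]
  ]
}}

```text
time_s: 19.75
tcp_pos: [0.6064, 0.0332, 0.2141]
orientation: [0.978, -0.208, 0.004, 0.0]
force: [2.6, -2.3, 8.4]
finger_gap: -0.0002
```

```bash
python3 - <<'E'
from h import *
st();snap("q")
a=overlay("q","scene",(295,155,70,70),8,[],"pics/q3.png")
pads("q",(312,165,45,45))
E
```

```text
19.75 tcp [0.6064 0.0332 0.2141] yaw -23.98 tilt [ 0.0085 -0.0023 -1.    ] F [ 2.63 -2.29  8.43] M [-0.382 -0.574 -0.044] gap -0.0002 q [-1.310e-01  1.580e-01  1.691e+00 -1.000e-03  1.284e+00  1.858e+00]
q red [327.73 181.5 ] 22 along -16.6 z 204.0
q green [346.88 180.95] 42 along 29.0 z 193.1
q tilt rad -0.23520428613742675
```

View pics/q3.png

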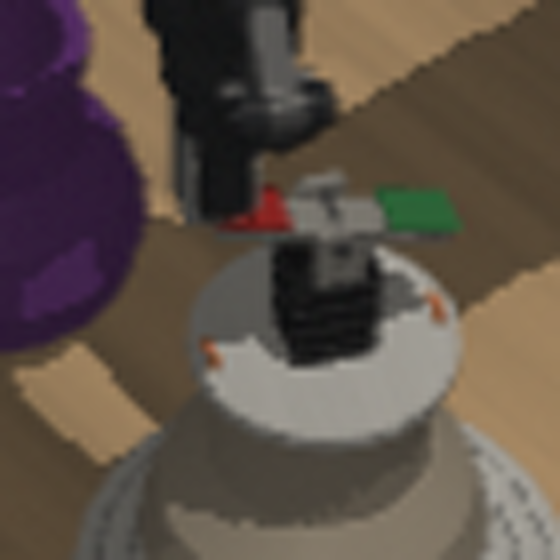

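Emit:
{"name": "play_rows", "arguments": {
  "moves": [
    [[0.0, 0, 0.001], 0],
    [[0, 0, 0.001], 0],
    [[0, 0, 0.001], 0]
  ]
}}

```text
time_s: 20.23
tcp_pos: [0.6067, 0.0331, 0.2135]
orientation: [0.978, -0.208, 0.005, 0.0]
force: [3.5, -2.7, 9.2]
finger_gap: -0.0
```

Emit:
{"name": "play_rows", "arguments": {
  "moves": [
    [[0.0, 0, 0.001], 0],
    [[0, 0, 0.001], 0],
    [[0, 0, 0.001], 0]
  ]
}}

```text
time_s: 20.6
tcp_pos: [0.6069, 0.033, 0.2127]
orientation: [0.978, -0.208, 0.005, 0.0]
force: [3.2, -2.8, 9.9]
finger_gap: -0.0001
```

```bash
python3 - <<'E'
from h import *
st();snap("r")
pads("r",(312,165,45,45))
E
```

```text
20.6 tcp [0.6069 0.033  0.2127] yaw -23.98 tilt [ 0.01   -0.0027 -0.9999] F [ 3.24 -2.82  9.92] M [-0.459 -0.712 -0.012] gap -0.0001 q [-1.310e-01  1.590e-01  1.692e+00 -1.000e-03  1.280e+00  1.858e+00]
r red [327.58 181.74] 19 along -16.9 z 203.4
r green [346.84 180.09] 43 along 28.7 z 196.0
r tilt rad -0.1602996030488745
```

Emit:
{"name": "play_rows", "arguments": {
  "moves": [
    [[0.0, 0, 0.0005], 0],
    [[0, 0, 0.001], 0],
    [[0, 0, 0.001], 0]
  ]
}}

```text
time_s: 21.08
tcp_pos: [0.6072, 0.0329, 0.2121]
orientation: [0.978, -0.208, 0.006, 0.0]
force: [4.7, -2.2, 9.6]
finger_gap: 0.0001
```

```bash
python3 - <<'E'
from h import *
st();snap("s")
pads("s",(312,165,45,45))
E
```

```text
21.075 tcp [0.6072 0.0329 0.2121] yaw -23.98 tilt [ 0.0108 -0.003  -0.9999] F [ 4.65 -2.18  9.57] M [-0.518 -0.697 -0.019] gap 0.0001 q [-0.131  0.16   1.693 -0.002  1.278  1.858]
s red [327.45 181.55] 22 along -17.2 z 204.1
s green [347.02 180.07] 43 along 29.2 z 195.9
s tilt rad -0.17343282504471902
```

Emit:
{"name": "play_rows", "arguments": {
  "moves": [
    [[0, 0, -0.004], 0],
    [[0, 0, -0.015], 0],
    [[0, 0, -0.05], 0],
    [[0, 0, -0.06], 0],
    [[0, 0, -0.06], 0]
  ]
}}

```text
time_s: 21.8
tcp_pos: [0.6037, 0.0343, 0.2681]
orientation: [0.978, -0.208, 0.0, -0.0]
force: [-0.2, -0.8, -0.8]
finger_gap: 0.0001
```

```bash
python3 - <<'E'
from h import *
togo([.577,.0455,.27]);snap("u")
pads("u",(312,165,45,45))
a=overlay("u","scene",(295,165,70,70),8,[((.577,.0455,.151),.040,(0,0,255))],"pics/u3.png")
E
```

```text
21.8 tcp [0.6037 0.0343 0.2681] yaw -23.96 tilt [ 8.e-04 -1.e-04 -1.e+00] F [-0.15 -0.79 -0.81] M [-0.043 -0.026  0.016] gap 0.0001 q [-0.131  0.111  1.642  0.     1.387  1.858]
tool shift [-0.029   0.0006 -0.0019]
u red [325.3  180.98] 44 along -22.3 z 207.3
u green [346.91 180.05] 44 along 28.9 z 196.1
u tilt rad -0.2155073341507303
```

View pics/u3.png

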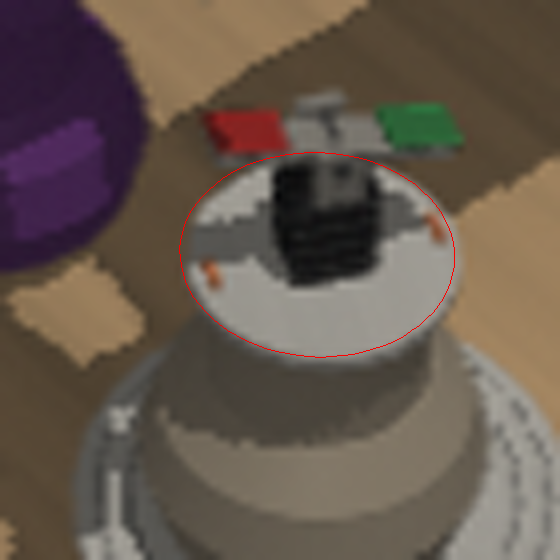

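Emit:
{"name": "play_rows", "arguments": {
  "moves": [
    [[-0.015, 0, -0.005], 0],
    [[-0.0285, 0, -0.005], 0],
    [[-0.0285, 0, 0.0], 0],
    [[-0.0285, 0, 0.025], 0],
    [[-0.0285, 0, 0.05], 0],
    [[-0.0285, 0, 0.075], 0],
    [[-0.0285, 0, 0.095], 0],
    [[-0.0285, 0, 0.107], 0],
    [[-0.0285, 0, 0.107], 0],
    [[-0.0285, 0, 0.107], 0]
  ],
  "fingers": 0.06
}}

```text
time_s: 23.15
tcp_pos: [0.5783, 0.0457, 0.1618]
orientation: [0.978, -0.208, 0.001, -0.0]
force: [0.4, -0.1, -0.0]
finger_gap: 0.0598
```

```bash
python3 - <<'E'
from h import *
togo([.577,.0455,.161]);snap("v")
a=overlay("v","scene",(295,155,70,70),8,[],"pics/v3.png")
E
```

```text
23.15 tcp [0.5783 0.0457 0.1618] yaw -23.96 tilt [ 1.7e-03 -2.0e-04 -1.0e+00] F [ 0.36 -0.08 -0.02] M [-0.014  0.015  0.01 ] gap 0.0598 q [-0.116  0.155  1.795 -0.     1.189  1.873]
tool shift [-0.0011  0.0007  0.0008]
```

View pics/v3.png

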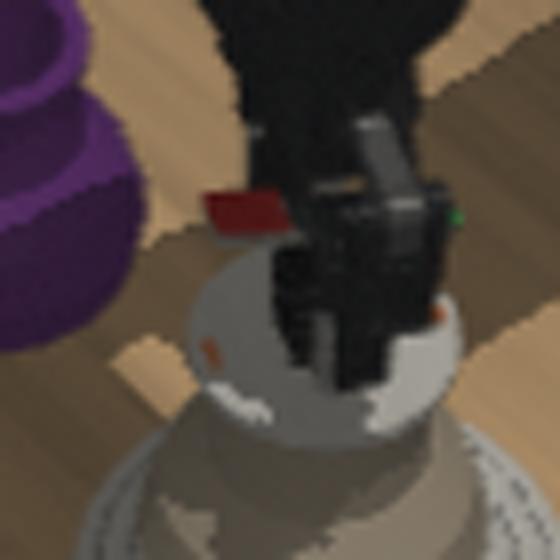

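Emit:
{"name": "play_rows", "arguments": {
  "moves": [
    [[0, 0, 0], 0],
    [[0, 0, 0], 0],
    [[0, 0, 0], 0],
    [[0, 0, 0], 0],
    [[0, 0, 0], 0],
    [[0, 0, 0], 0]
  ],
  "fingers": 0.015
}}

```text
time_s: 24.0
tcp_pos: [0.5778, 0.0459, 0.1613]
orientation: [0.978, -0.208, 0.0, -0.0]
force: [-2.4, 0.5, 5.7]
finger_gap: 0.0234
```

Emit:
{"name": "play_rows", "arguments": {
  "moves": [
    [[0, 0, -0.001], 0],
    [[0, 0, -0.002], 0],
    [[0, 0, -0.003], 0],
    [[0, 0, -0.004], 0],
    [[0, 0, -0.004], 0]
  ]
}}

```text
time_s: 24.62
tcp_pos: [0.577, 0.0455, 0.164]
orientation: [0.978, -0.208, -0.001, 0.0]
force: [2.2, -2.2, -7.4]
finger_gap: 0.0234
```

```bash
python3 - <<'E'
from h import *
st();snap("w")
a=overlay("w","scene",(295,155,90,90),6,[((.577,.0455,0.03),.08,(0,0,255))],"pics/w3.png")
E
```

```text
24.625 tcp [0.577  0.0455 0.164 ] yaw -23.96 tilt [-1.7e-03 -6.0e-04 -1.0e+00] F [ 2.23 -2.19 -7.44] M [-0.386 -0.348  0.016] gap 0.0234 q [-1.170e-01  1.510e-01  1.795e+00 -1.000e-03  1.197e+00  1.873e+00]
```

View pics/w3.png

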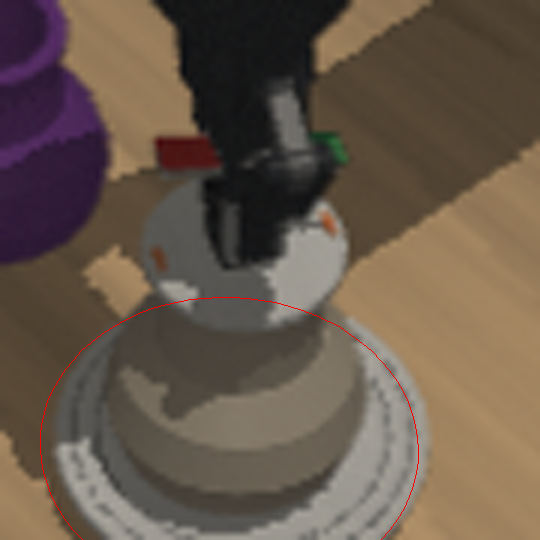

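Emit:
{"name": "play_rows", "arguments": {
  "moves": [
    [[0, 0, -0.002], 0],
    [[0, 0, -0.004], 0],
    [[0, 0, -0.006], 0],
    [[0, 0, -0.008], 0],
    [[0, 0, -0.008], 0]
  ]
}}

```text
time_s: 25.35
tcp_pos: [0.5776, 0.0458, 0.1732]
orientation: [0.978, -0.208, -0.0, 0.0]
force: [-0.3, -1.3, -6.7]
finger_gap: 0.0234
```

```bash
python3 - <<'E'
from h import *
st();snap("x")
a=overlay("x","scene",(295,155,90,90),6,[((.577,.0455,0.03),.08,(0,0,255))],"pics/xx3.png")
E
```

```text
25.35 tcp [0.5776 0.0458 0.1732] yaw -23.96 tilt [-1.e-04 -3.e-04 -1.e+00] F [-0.25 -1.26 -6.68] M [-0.417  0.088  0.044] gap 0.0234 q [-0.116  0.141  1.789 -0.     1.212  1.873]
```

View pics/xx3.png

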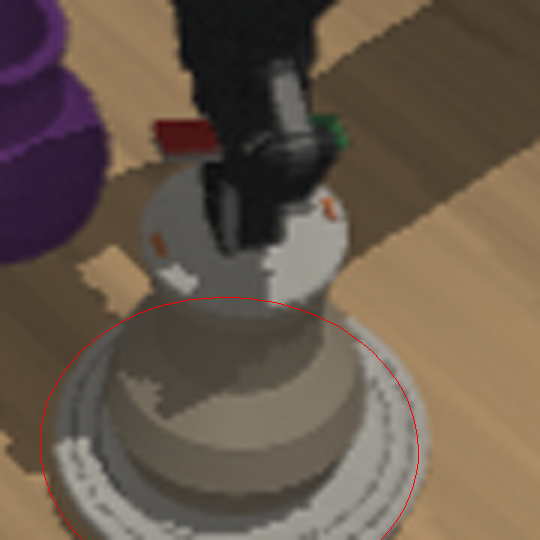

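Emit:
{"name": "play_rows", "arguments": {
  "moves": [
    [[0, 0, -0.005], 0],
    [[0, 0, -0.01], 0],
    [[0, 0, -0.015], 0],
    [[0, 0, -0.02], 0],
    [[0, 0, -0.026], 0],
    [[0, 0, -0.032], 0],
    [[0, 0, -0.04], 0],
    [[0, 0, -0.05], 0],
    [[0, 0, -0.06], 0],
    [[0, 0, -0.06], 0]
  ]
}}

```text
time_s: 26.7
tcp_pos: [0.5783, 0.0457, 0.2343]
orientation: [0.978, -0.208, 0.001, -0.0]
force: [0.5, -0.1, -4.0]
finger_gap: 0.0232
```

Emit:
{"name": "play_rows", "arguments": {
  "moves": [
    [[0, 0, -0.01], 0],
    [[0, 0, -0.027], 0],
    [[0, 0, -0.027], 0],
    [[0, 0, -0.027], 0]
  ]
}}

```text
time_s: 27.2
tcp_pos: [0.5776, 0.0458, 0.2599]
orientation: [0.978, -0.208, 0.0, -0.0]
force: [-0.3, -0.3, -4.1]
finger_gap: 0.0233
```

```bash
python3 - <<'E'
from h import *
st();snap("y")
a=overlay("y","scene",(295,115,90,120),5,[((.577,.0455,0.145),.036,(0,0,255)),((.577,.0455,0.250),.04,(0,0,255))],"pics/y3.png")
E
```

```text
27.2 tcp [0.5776 0.0458 0.2599] yaw -23.96 tilt [ 1.e-04  0.e+00 -1.e+00] F [-0.29 -0.28 -4.12] M [-0.06   0.005  0.026] gap 0.0233 q [-0.116  0.058  1.714  0.     1.37   1.873]
```

View pics/y3.png

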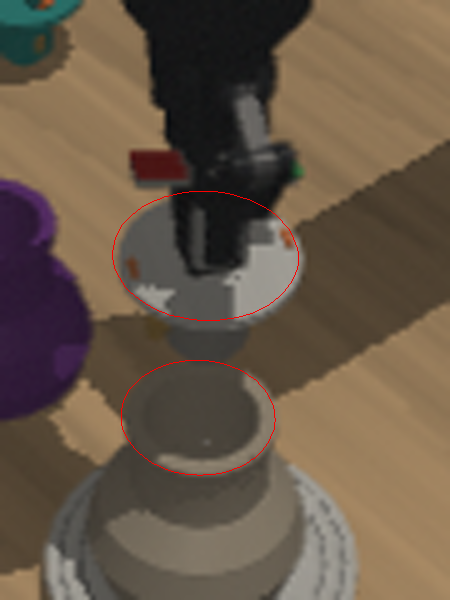

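Emit:
{"name": "play_rows", "arguments": {
  "moves": [
    [[0.01, 0.03, 0], 0],
    [[0.025, 0.08, 0], 0],
    [[0.04, 0.13, 0], 0],
    [[0.056, 0.18, 0], 0],
    [[0.071, 0.23, 0], 0],
    [[0.087, 0.28, 0], 0],
    [[0.102, 0.33, 0], 0],
    [[0.11, 0.355, 0], 0],
    [[0.114, 0.3655, 0], 0],
    [[0.114, 0.3655, 0], 0]
  ]
}}

```text
time_s: 28.55
tcp_pos: [0.5335, -0.3339, 0.2594]
orientation: [0.978, -0.208, -0.0, -0.0]
force: [-0.3, -0.5, -4.3]
finger_gap: 0.0233
```

Emit:
{"name": "play_rows", "arguments": {
  "moves": [
    [[0, 0, 0.03], 0],
    [[0, 0, 0.06], 0],
    [[0, 0, 0.08], 0],
    [[0, 0, 0.09], 0],
    [[0, 0, 0.09], 0],
    [[0, 0, 0.09], 0]
  ]
}}

```text
time_s: 29.3
tcp_pos: [0.534, -0.3349, 0.1712]
orientation: [0.978, -0.208, 0.001, 0.001]
force: [-1.1, -0.4, -3.6]
finger_gap: 0.0232
```

```bash
python3 - <<'E'
from h import *
S,_=st();z=S["tcp_pos"][2]-.016+.006;snap("z")
it=[((.532,-.3345,z),.040,(0,0,255)),((.532,-.3345,.075),.036,(0,255,0)),((.532,-.3345,.075),.046,(0,255,0))]
a=overlay("z","scene",(230,80,70,90),6,it,"pics/z3.png");b=overlay("z","top",(420,180,60,90),6,it,"pics/z4.png");cv2.imwrite("pics/z3.png",np.hstack([a,b]))
E
```

```text
29.3 tcp [ 0.534  -0.3349  0.1712] yaw -23.96 tilt [ 0.0019 -0.0016 -1.    ] F [-1.07 -0.39 -3.6 ] M [-0.004  0.001  0.044] gap 0.0232 q [-0.74   0.256  1.658  0.     1.224  1.249]
```

View pics/z3.png

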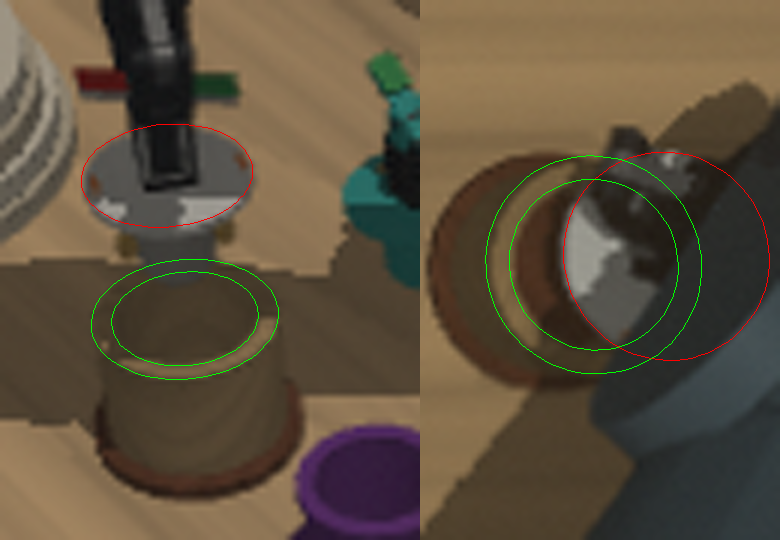

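Emit:
{"name": "play_rows", "arguments": {
  "moves": [
    [[0, 0, 0.015], 0],
    [[0, 0, 0.03], 0],
    [[0, 0, 0.042], 0],
    [[0, 0, 0.053], 0],
    [[0, 0, 0.063], 0],
    [[0, 0, 0.071], 0],
    [[0, 0, 0.076], 0],
    [[0, 0, 0.076], 0],
    [[0, 0, 0.076], 0]
  ]
}}

```text
time_s: 30.52
tcp_pos: [0.5336, -0.3347, 0.0943]
orientation: [0.978, -0.208, 0.0, 0.0]
force: [-0.3, -0.0, -3.7]
finger_gap: 0.0233
```

Emit:
{"name": "play_rows", "arguments": {
  "moves": [
    [[0, 0, 0.001], 0],
    [[0, 0, 0.002], 0],
    [[0, 0, 0.003], 0],
    [[0, 0, 0.003], 0]
  ]
}}

```text
time_s: 31.02
tcp_pos: [0.5334, -0.3346, 0.0914]
orientation: [0.978, -0.208, 0.0, 0.0]
force: [-1.8, -0.0, 1.7]
finger_gap: 0.0231
```

Contact with the rest felt (about 5 N); releasing and withdrawing.

Emit:
{"name": "play_rows", "arguments": {
  "moves": [
    [[0, 0, 0], 0],
    [[0, 0, 0], 0],
    [[0, 0, 0], 0],
    [[0, 0, 0], 0]
  ],
  "fingers": 0.06
}}

```text
time_s: 31.52
tcp_pos: [0.5334, -0.3345, 0.0909]
orientation: [0.978, -0.208, 0.0, 0.0]
force: [-0.0, -0.3, 0.6]
finger_gap: 0.0598
```

Emit:
{"name": "play_rows", "arguments": {
  "moves": [
    [[0, 0, -0.02], 0],
    [[0, 0, -0.05], 0],
    [[0, 0, -0.1], 0],
    [[0, 0, -0.15], 0],
    [[0, 0, -0.16], 0],
    [[0, 0, -0.16], 0]
  ]
}}

```text
time_s: 32.28
tcp_pos: [0.5336, -0.3347, 0.2524]
orientation: [0.978, -0.208, 0.001, 0.001]
force: [-0.2, 0.4, -0.6]
finger_gap: 0.0599
```

```bash
python3 - <<'E'
from h import *
st();snap("zz")
it=[((.532,-.3345,.081),.040,(0,0,255)),((.577,.0455,.145),.036,(0,255,0))]
a=overlay("zz","scene",(230,95,70,90),6,it,"pics/f.png");b=overlay("zz","scene",(295,165,60,90),6,it,"pics/f.png");cv2.imwrite("pics/final.png",np.hstack([a,b]))
pads("zz",(240,95,40,50),(.532,-.3345))
pads("a",(240,100,40,45),(.532,-.3345))
E
```

```text
32.275 tcp [ 0.5336 -0.3347  0.2524] yaw -23.96 tilt [ 0.0019 -0.0017 -1.    ] F [-0.21  0.4  -0.62] M [0.014 0.043 0.024] gap 0.0599 q [-0.74   0.181  1.594 -0.     1.365  1.249]
zz red [249.75 116.75] 24 along -24.1 z 137.4
zz green [267.68 117.05] 19 along 26.7 z 125.9
zz tilt rad -0.22267899907093916
a red [250.   121.33] 24 along -25.3 z 121.4
a green [265.5 112.5] 24 along 21.8 z 143.1
a tilt rad 0.43196598001180225
```

View pics/final.png

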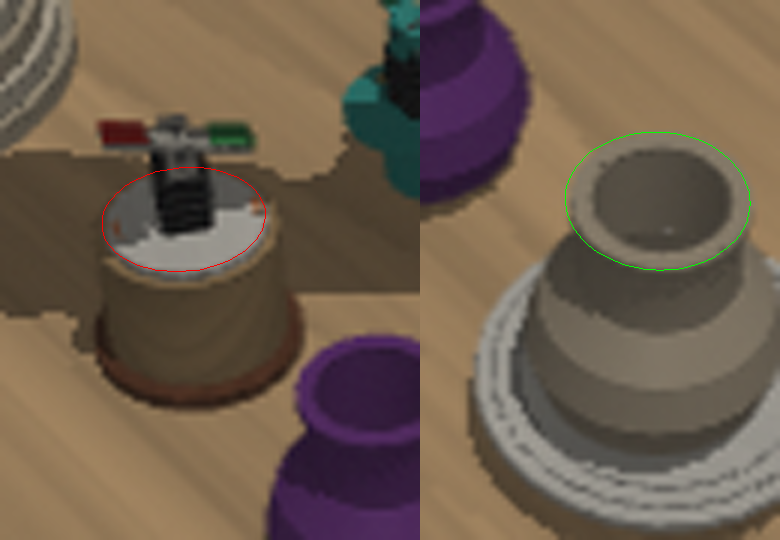

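```bash
python3 -c "
from cell import manip
print(manip.hand_in())"
```

```text
the job is handed in; nothing more can be done
None
```

I measured the jar on the banding wheel, which was jar_b (rim at about 145 mm). The gauge is back in its rest, locked, and the job is handed in. It took about 32 s of the 72 s allowed, and no verdict was reported.

- **Seating:** I lowered the gauge until it met the rim with about 9 N. A camera overlay then showed the flange flat on the rim, within about 1 mm of centre.
- **Green pad:** I pressed it to its hard stop, where the force rose to 22 N. The pads in the camera image gave a rocker angle of about 0.87–0.9 rad. In the same images the orange marks near the flange edge moved outward. I took that as the plungers coming out, though the task doesn't describe those marks.
- **Red pad:** I pressed until the force rose from about 6.5 N to 10 N and levelled off, then stopped. The rocker was then at about 0.64 rad; the bite window is 0.51–0.75 rad.
- **Drawing out and return:** Drag was about 3–4 N, and the jar stayed down on the wheel. The wheel jar ended about 1 mm from where it started.

In the last picture the gauge hangs upright and centred in its rest, with the fingers open and clear above it. The rocker reads about 0.65–0.68 rad there, a little above the 0.64 rad read in the jar. I put that down to image resolution.

I did not measure how far out the plungers are. That they match the throat is inferred from the rocker angle and the bite force. I also did not measure the other jar, mug, glaze jar or rib again at the end, though the arm did not go near them.

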